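Expose a sample dish under the lamp at half shutter

TASK

Keeping it level, set the covered glass dish that stands beside the exposure stand flat in the round nest of its sample tray and let go of it, then push the tray fully home under the lamp head. Only then pull the red shutter knob outward against its spring to the half-open mark and keep it there: finish while still holding the knob at half travel, because the shutter springs shut when it is released. Leave the vial, the dropper bottle and the timer where they stand.

Things in the scene. Friction and masses are not known exactly. Their poses are not given: they have to be found in the camera images.
- stand: fixed exposure stand: grey lamp head on a low C-frame over an aluminium base 290 x 112 mm. Origin on the bench under the lamp head's centre; its tray comes out toward -x (to the robot's right), its shutter cradle reaches 210 mm out along +y (toward the robot), z up. Head: 90 mm wide, front face at x = -45 mm, underside 54 mm, heat sink top 98 mm high. Cradle: x = -46 to +29 mm.
- dish: round glass dish with lid and a green film inside, 64 mm across, 16 mm high (60 mm across where the fingers meet it, up to 13 mm high), 45 g nominal. Origin at the centre of its underside, z up.
- nest (a point): centre of the sample tray's nest, on the tray's upper face (30 mm above the bench): two steel arcs of 67 mm inner diameter, 4.5 mm high, at the front and back; open at the left and right, where fingers may reach down beside the dish. The tray is 84 mm wide. Moves with the tray; axes as the stand's.
- pull_bar (a point): centre of the blue bar at the tray's front end, 110 mm in front of the nest: 64 mm long along the stand's y, 10 mm thick along x, 11 mm high, its middle 65 mm above the bench, on two posts. Moves with the tray; axes as the stand's.
- tray (a joint): how far the tray is pulled out along the stand's -x, in m: 0 is fully home against the end stop (the nest right under the lamp), 0.115 is the outer stop. Slides with about 1.5 N of friction and stays where it is left.
- knob (a point): grip point of the upright red shutter knob: 16 mm in diameter, from 81 to 109 mm above the bench, the point at 96 mm; shut it lies 95 mm to the left (+y) of the lamp's centre. Moves with the shutter; axes as the stand's.
- shutter (a joint): shutter opening in m: 0 is shut (rests there by its spring), 0.040 fully open, 0.020 half open, where the red pointer is at the long red mark of the white scale. Opens toward the stand's left (+y), away from the lamp head. The spring pulls it shut with about 4 N when shut, 8.4 N at half and 13 N when open.
- vial: sample vial with blue cap, 28 mm across, 57 mm high, beside the column and the shutter cradle; bystander. Origin under its centre.
- dropper: dropper bottle with a black rubber bulb, 37 mm across, 102 mm high, on the far side of the stand; bystander. Origin under its centre.
- timer: white bench timer 55 x 60 x 18 mm, on the far side of the stand; bystander. Origin under its centre.
- rear_stand: retort stand, fixed, only to be kept clear of: dark base plate 120 x 180 x 14 mm and an upright rod 12 mm thick and 820 mm tall, which stands 30 mm along this body's x and -40 mm along its y (nearly straight ahead of the robot, nearer than the exposure stand).

How it is judged:
By the outcome, as a careful person would: the job done as asked, in the order asked, and still so for the second after the job is handed in, while the arm keeps its last pose, push and grip.
It also fails if it takes over 54 s, if anything falls off the work surface, if the arm or the gripper's body presses on something with over 40 N, if the wrist force passes 120 N, or if a joint passes its speed limit or range.

ROBOT

A 6-joint arm with a two-finger parallel gripper is mounted at the origin on a cart in front of the work surface, level with it; the furniture and walls round the work are solid. World frame = base frame: x ahead of the robot, y to its left, z up, the work surface at z = 0. Lengths are in mm, angles in rad, forces in N, time in s.
With the tool pointing down it reaches from about 350 to 875 mm from the base axis. Payload 4.2 kg.
Tool frame: the origin (TCP) lies between the finger pads; the fingertips stand 11 mm ahead of it and the grasp point (between the pads) lies 8 mm behind it; z points along the fingers, y is the direction in which the jaws open and shut (so a half turn about z gives the same grasp; the last joint's range is limited). The gripper opens to 85 mm and grips with 20 to 120 N. Pads are 22 mm wide; open, the fingers measure 114 mm over their backs; the gripper's body (76 mm by 85 mm) begins 54 mm behind the grasp point. The pads swing forward as they close: fully open they stand 13 mm farther back than shut.
Start: joints at [1.507, 0.385, 0.008, 0, -1.194, -0.259], TCP at [198.232, 592.709, 242.312] pointing down, gripper open.
Joint ranges: [-3.14, 3.14], [-1.21, 2.06], [-1.07, 1.41], [-3.16, 2.05], [-2.99, -0.16], [-3.1, 3.1]. Speed limits (rad/s): [2.79, 2.79, 3.14, 3.14, 3.14, 3.14].

INTERFACE

Orientations are given as a unit quaternion [x, y, z, w].
In Python, from bench import * gives the robot as it stands.
- The arm moves only by the tool servo_tool, never from a script. Its argument "rows" is a list of rows, each a list of 7 numbers: the opening, from 0 (shut) to 1 (fully open), then the shift along the tool's x, y, z in cm, then the turn, a rotation vector about the tool's x, y, z in degrees. A call has 1 to 12 rows; each row shifts and turns the commanded pose from where the row before left it, along the tool's axes as they then stand; what a row does not reach is not made up. A row lasts 1/10 s, in which the tool goes at most 50 mm and 8.59 degrees, less where a joint would pass 70% of its speed; a pose out of reach is approached as far as the arm can. A call is refused whole if a number of a shift passes 5 or a number of a turn 8.59, either way. A call with a gripper value outside its range is refused whole. The fingers move at their own pace and stop on an object; the grip force is fixed at half the most. Time passes only in rows, so rows that do not move let the fingers close. It gives the time, the measured TCP pose, the force and the opening at its end, in the units of the state.
- read_state(): the state, without advancing time (a new reading comes with each control period).
- get_image(name): name is "scene" or "top"; returns a dict with "image" (400x640x3 uint8, red, green, blue), "mtx" (3x3 intrinsics, pixels), "extrinsics" (4x4, takes a point from camera to world coordinates). Camera axes: x right, y up, looking along -z (the intrinsics and any distortion apply to the point x, -y, -z); pixel columns grow to the right and rows downward; lengths in mm; the calibration is good to about 2 mm. A picture is of the moment at which its call begins. There is no depth.
- job_done(): hands the job in, once; it reports no verdict.
The state is a dict: "clock": time; "joints": joint angles; "joint_vel": joint speeds; "joint_efforts": joint torques, N m; "position": TCP position; "ee_rot": TCP orientation; "contact_force": force on the tool from outside, world axes, zero at the start; "wrist_torque": the same for the moment, N m; "gripper_width": finger opening in mm.
Only numpy, scipy, OpenCV 4.12 (cv2) and the standard library are available. Lean on these libraries where they do the work, as an engineer would, in place of code of your own. Each camera call takes 0.05 s, during which the arm holds its last target. There are 200 camera calls.

## Working session

There is one attempt and no reset: what is moved stays moved. The work goes in short steps, Python scripts to look and compute and a tool call to move; the robot and the scene stay as the last step left them, time stands still between calls to the robot, and variables do not carry over. Pictures are saved under pics/ and viewed, about 8 in all and at most 12, crops included, and the job is handed in when it is done.

Besides the shell and the picture viewer there is one more tool, called after "Emit:" in YAML: its name, and indented under it one key for each argument. servo_tool: Moves the arm, as the interface text tells. Its arguments: {"type":"object","properties":{"rows":{"type":"array","items":{"type":"array","items":{"type":"number"}}}},"required":["rows"]}

```bash
mkdir -p pics; ls; python3 - <<'E'
from bench import *
import cv2,numpy as np
s=read_state();print(s)
for n in("scene","top"):
    g=get_image(n);cv2.imwrite(f"pics/{n}0.png",g["image"][:,:,::-1]);print(n,np.round(g["mtx"],2).tolist(),np.round(g["extrinsics"],4).tolist(),[k for k in g])
E
```

```text
pics
{'clock': 0.0, 'joints': array([ 1.50658338e+00,  3.85582075e-01,  6.58965812e-03, -5.34101730e-04,
       -1.19400128e+00, -2.58614530e-01]), 'joint_vel': array([ 0.00138131, -0.00115225,  0.00042758, -0.00160042, -0.00159842,
       -0.00035781]), 'joint_efforts': array([ 1.38133109e-04, -3.92290914e+01,  1.88402975e+01,  4.18638647e+00,
       -4.59129267e-03, -5.21995418e-06]), 'position': array([198.06500596, 592.17554097, 241.18679809]), 'ee_rot': array([ 9.86984596e-01, -1.60810879e-01, -1.40412308e-04,  1.11758588e-03]), 'contact_force': array([ 0.3628075 ,  0.0822302 , -0.32397049]), 'wrist_torque': array([-0.01167842, -0.02916067,  0.00386492]), 'gripper_width': 85.19998933881601}
scene [[411.28, 0.0, 322.88], [0.0, 411.28, 200.81], [0.0, 0.0, 1.0]] [[-0.8127, 0.329, -0.4809, 124.3987], [-0.5822, -0.4907, 0.6483, 337.8536], [-0.0227, 0.8069, 0.5903, 597.4322], [0.0, 0.0, 0.0, 1.0]] ['image', 'mtx', 'extrinsics']
top [[389.16, 0.0, 313.07], [0.0, 389.16, 206.15], [0.0, 0.0, 1.0]] [[-0.0094, 0.9923, -0.1232, 431.8662], [-0.9996, -0.0123, -0.0235, -196.5487], [-0.0248, 0.123, 0.9921, 977.2499], [0.0, 0.0, 0.0, 1.0]] ['image', 'mtx', 'extrinsics']
```

View pics/scene0.png

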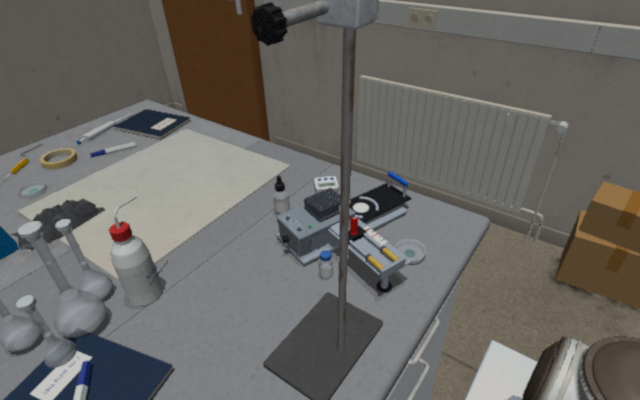

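View pics/top0.png

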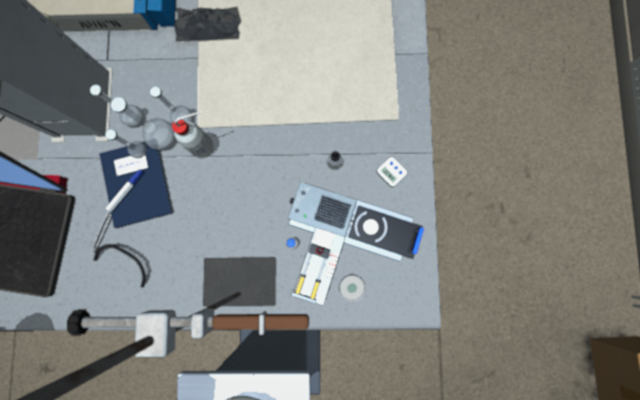

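The scene view shows the dish at (408,251), the red knob at (353,226) and the blue bar at (398,180). In the top view the dish is at (352,288), the nest at (371,227), the blue bar at (419,240) and the knob near (318,250). The rod's base is at (240,280). Next I'll crop in closer.

```bash
cat > h.py <<'E'
from bench import *
import cv2,numpy as np
def cast(g,u,v,z):
    E=g["extrinsics"];K=g["mtx"]
    d=E[:3,:3]@np.array([(u-K[0,2])/K[0,0],-(v-K[1,2])/K[1,1],-1]);o=E[:3,3]
    return o+d*(z-o[2])/d[2]
def proj(g,p):
    E=g["extrinsics"];K=g["mtx"];c=E[:3,:3].T@(np.array(p)-E[:3,3]);c=c/-c[2]
    return np.array([K[0,2]+K[0,0]*c[0],K[1,2]-K[1,1]*c[1]])
def blobs(g,lo,hi,roi,amin=6):
    h=cv2.cvtColor(g["image"],cv2.COLOR_RGB2HSV);m=cv2.inRange(h,lo,hi);k=np.zeros_like(m);x0,y0,x1,y1=roi;k[y0:y1,x0:x1]=m[y0:y1,x0:x1]
    n,l,s,c=cv2.connectedComponentsWithStats(k)
    return [(np.round(c[i],1).tolist(),s[i].tolist()) for i in range(1,n) if s[i,4]>=amin]
E
python3 - <<'E'
from h import *
a=get_image("scene");b=get_image("top")
A=cv2.resize(a["image"][165:295,260:445],None,fx=4.3,fy=4.3,interpolation=2)[:,:,::-1]
cv2.imwrite("pics/a1.png",A)
B=cv2.resize(b["image"][175:310,270:440],None,fx=4.4,fy=4.4,interpolation=2)[:,:,::-1]
cv2.imwrite("pics/b1.png",B)
for n,g,r in(("scene",a,(260,165,445,295)),("top",b,(270,175,440,310))):
    print(n,"blue",blobs(g,(100,140,60),(125,255,255),r))
    print(n,"red",blobs(g,(0,130,60),(8,255,255),r),blobs(g,(172,130,60),(180,255,255),r))
    print(n,"green",blobs(g,(40,35,60),(95,255,255),r,10))
E
```

```text
scene blue [([397.6, 178.2], [388, 171, 20, 15, 102]), ([325.2, 255.3], [320, 251, 11, 10, 86])]
scene red [([353.5, 226.5], [350, 217, 8, 19, 94])] []
scene green [([309.8, 225.8], [308, 224, 5, 5, 17]), ([409.5, 253.0], [405, 250, 10, 7, 56])]
top blue [([417.0, 240.1], [412, 227, 11, 27, 144]), ([290.6, 242.5], [287, 239, 8, 8, 51])]
top red [] []
top green [([391.0, 177.2], [387, 175, 8, 6, 26]), ([304.5, 215.5], [303, 214, 4, 4, 16]), ([351.5, 287.8], [348, 284, 8, 8, 53])]
```

View pics/a1.png

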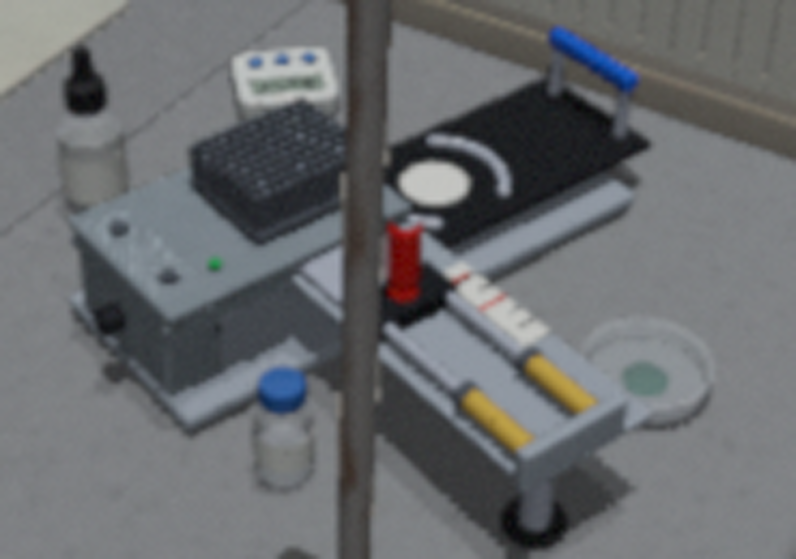

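View pics/b1.png

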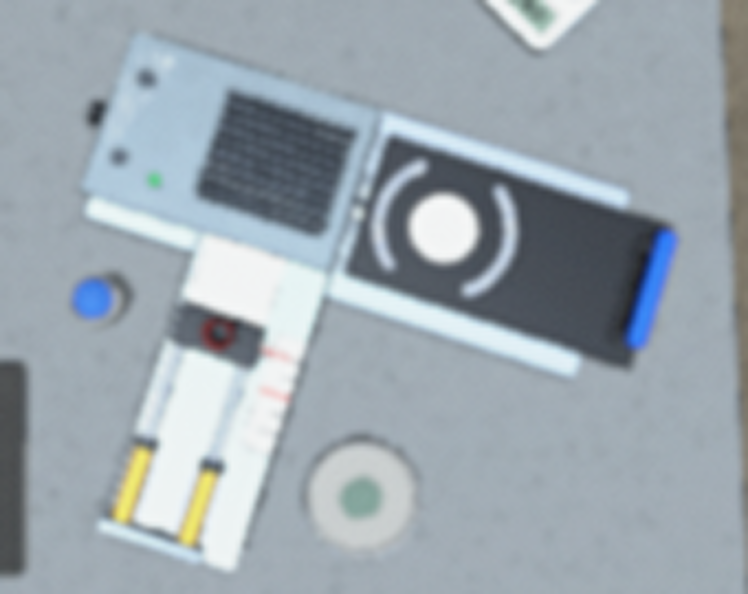

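```bash
python3 - <<'E'
from h import *
a=get_image("scene");b=get_image("top")
cb=lambda x,y:((x+.5)/4.4-.5+270,(y+.5)/4.4-.5+175)
ca=lambda x,y:((x+.5)/4.3-.5+260,(y+.5)/4.3-.5+165)
def two(pa,pb,ha,hb=None):
    print(np.round(cast(a,*ca(*pa),ha),1),np.round(cast(b,*cb(*pb),hb or ha),1))
two((435,183),(443,228),30)
print('bar');two((595,55),(655,288),69)
print('knobtop');two((405,226),(218,333),109)
print('dish film/lid');print(cast(a,409.5,253,3),cast(b,351.5,287.8,3))
two((648,368),(361,493),16)
print('stand edges base near tray rails');
p,q=cast(b,*cb(348,270),30),cast(b,*cb(632,366),30);d=p-q;print(np.degrees(np.arctan2(d[1],d[0])))
p,q=cast(b,*cb(137,35),80),cast(b,*cb(380,108),80);d=p-q;print(np.degrees(np.arctan2(d[1],d[0])))
p,q=cast(b,*cb(323,300),70),cast(b,*cb(236,570),70);d=q-p;print(np.degrees(np.arctan2(d[1],d[0]))-90)
print('vial');two((283,380),(93,299),57)
print('rod');
for y in (10,550):print(cast(a,*ca(368,y),100))
E
```

```text
[ 500.5 -313.5   30. ] [ 498.2 -312.7   30. ]
bar
[ 462.7 -416.    69. ] [ 462.6 -418.1   69. ]
knobtop
[ 442.7 -188.5  109. ] [ 440.9 -188.6  109. ]
dish film/lid
[ 352.79814296 -266.10415484    3.        ] [ 349.84838936 -265.92017349    3.        ]
[ 350.1 -261.3   16. ] [ 353.7 -265.4   16. ]
stand edges base near tray rails
70.65908515779833
72.29719786705087
71.07062311422825
vial
[ 463.  -122.1   57. ] [ 460.2 -121.3   57. ]
rod
[ 563.85749922 -344.49940067  100.        ]
[358.74519886 -29.9797751  100.        ]
```

```bash
python3 - <<'E'
from h import *
a=get_image("scene");b=get_image("top")
print('rod foot scene',cast(a,343,352,14))
for p in((204,258),(274,257),(276,305),(204,305)):print('plate',np.round(cast(b,*p,14),1))
for p in((326,295),(383,321),(324,398),(266,355)):print('plate s',np.round(cast(a,*p,14),1))
for z in(100,300,400):
  print(z,[np.round(cast(a,u,v,z),0).tolist() for u,v in((345,300),(346,200),(347,100),(349,30))])
B=cv2.resize(b["image"][240:400,60:330],None,fx=2.9,fy=2.9,interpolation=2)[:,:,::-1]
cv2.imwrite("pics/b2.png",B)
E
```

```text
rod foot scene [334.77965194  11.71969767  14.        ]
plate [425.7  97.1  14. ]
plate [426.6 -76.4  14. ]
plate [311.2 -81.6  14. ]
plate [312.3  94.2  14. ]
plate s [425.  -68.8  14. ]
plate s [311.5 -77.2  14. ]
plate s [316.   90.3  14. ]
plate s [432.6  86.1  14. ]
100 [[351.0, -17.0, 100.0], [492.0, -237.0, 100.0], [773.0, -676.0, 100.0], [1221.0, -1385.0, 100.0]]
300 [[260.0, 125.0, 300.0], [344.0, -6.0, 300.0], [512.0, -268.0, 300.0], [780.0, -693.0, 300.0]]
400 [[214.0, 197.0, 400.0], [270.0, 110.0, 400.0], [382.0, -65.0, 400.0], [560.0, -346.0, 400.0]]
```

View pics/b2.png

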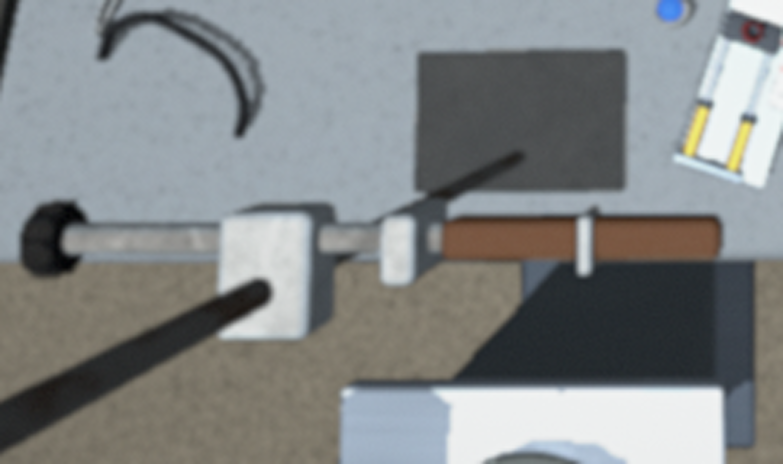

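Emit:
servo_tool:
  rows:
    - [0.3, 0, 2, -2, 0, 0, 0]
    - [0.3, 0, 3, -2, 0, 0, 0]
    - [0.3, 0, 3, -2, 0, 0, 0]
    - [0.3, 0, 0, 0, 0, 0, 0]

```text
clock: 0.8
position: [172.6, 515.6, 306.6]
ee_rot: [0.987, -0.16, -0.0, -0.003]
contact_force: [-0.6, 0.4, 0.4]
gripper_width: 28.2
```

```bash
cat > st.py <<'E'
from h import *
from scipy.spatial.transform import Rotation as R
s=read_state();m=R.from_quat(s["ee_rot"]).as_matrix();p=s["position"]
print(s["clock"],"j",np.round(s["joints"],4).tolist(),"p",np.round(p,1).tolist(),"r,az",np.round([np.hypot(*p[:2]),np.degrees(np.arctan2(p[1],p[0]))],1).tolist())
print("x",np.round(m[:,0],3).tolist(),"y",np.round(m[:,1],3).tolist(),"z",np.round(m[:,2],3).tolist(),"F",np.round(s["contact_force"],1).tolist(),"w",round(s["gripper_width"],1))
E
python3 st.py; python3 - <<'E'
from h import *
a=get_image("scene");b=get_image("top")
for n,g,px in(("s",a,[(345,10),(272,22)]),("t",b,[(152,330),(80,322),(210,322),(308,322),(240,390)])):
  for u,v in px:
    print(n,u,v,[np.round(cast(g,u,v,z),0).tolist() for z in(450,500,550,600)])
E
```

```text
0.8 j [1.5465, 0.2024, -0.0881, 0.0009, -1.2735, -0.2978] p [172.6, 515.6, 306.6] r,az [543.8, 71.5]
x [0.949, -0.316, -0.001] y [-0.316, -0.949, -0.007] z [0.001, 0.007, -1.0] F [-0.6, 0.4, 0.4] w 28.2
s 345 10 [[525.0, -278.0, 450.0], [389.0, -69.0, 500.0], [253.0, 140.0, 550.0], [117.0, 349.0, 600.0]]
s 272 22 [[576.0, -154.0, 450.0], [423.0, 13.0, 500.0], [270.0, 180.0, 550.0], [117.0, 346.0, 600.0]]
t 152 330 [[334.0, 31.0, 450.0], [344.0, 10.0, 500.0], [353.0, -12.0, 550.0], [362.0, -34.0, 600.0]]
t 80 322 [[345.0, 129.0, 450.0], [353.0, 98.0, 500.0], [362.0, 67.0, 550.0], [370.0, 36.0, 600.0]]
t 210 322 [[344.0, -46.0, 450.0], [353.0, -60.0, 500.0], [361.0, -75.0, 550.0], [369.0, -89.0, 600.0]]
t 308 322 [[344.0, -176.0, 450.0], [352.0, -178.0, 500.0], [360.0, -180.0, 550.0], [369.0, -182.0, 600.0]]
t 240 390 [[258.0, -87.0, 450.0], [275.0, -97.0, 500.0], [291.0, -108.0, 550.0], [308.0, -118.0, 600.0]]
```

Emit:
servo_tool:
  rows:
    - [0.3, 0, 4, -2, 0, 0, 0]
    - [0.3, 0, 4, -2, 0, 0, 0]
    - [0.3, 0, 0, 0, 0, 0, 0]

```text
clock: 1.2
position: [147.2, 439.5, 344.9]
ee_rot: [0.987, -0.16, -0.0, -0.002]
contact_force: [-0.3, 1.9, 1.2]
gripper_width: 25.8
```

```bash
python3 st.py
```

```text
1.2 j [1.5999, 0.0398, -0.1838, 0.0006, -1.3428, -0.3512] p [147.2, 439.5, 344.9] r,az [463.5, 71.5]
x [0.949, -0.316, -0.001] y [-0.316, -0.949, -0.004] z [0.0, 0.004, -1.0] F [-0.3, 1.9, 1.2] w 25.8
```

Emit:
servo_tool:
  rows:
    - [0.3, 0, 3, 4, 0, 0, 0]
    - [0.3, 0, 0, 4, 0, 0, 0]
    - [0.3, 0, 0, 0, 0, 0, 0]

```text
clock: 1.5
position: [137.6, 409.0, 256.8]
ee_rot: [0.987, -0.161, 0.0, 0.007]
contact_force: [0.4, 1.0, -0.5]
gripper_width: 25.7
```

```bash
python3 st.py
```

```text
1.5 j [1.6242, 0.0426, -0.4014, -0.0024, -1.1397, -0.376] p [137.6, 409.0, 256.8] r,az [431.5, 71.4]
x [0.948, -0.318, 0.003] y [-0.318, -0.948, 0.013] z [-0.001, -0.013, -1.0] F [0.4, 1.0, -0.5] w 25.7
```

Emit:
servo_tool:
  rows:
    - [0.3, 0, 0, -4, 8, 0, 0]
    - [0.3, 0, 0, -4, 8, 0, 0]
    - [0.3, 0, 0, 0, 0, 0, 0]

```text
clock: 1.8
position: [136.5, 408.1, 349.5]
ee_rot: [0.976, -0.158, 0.022, -0.145]
contact_force: [-0.7, 0.4, 0.6]
gripper_width: 25.9
```

```bash
python3 st.py
```

```text
1.8 j [1.7178, -0.1838, -0.4602, 0.1501, -1.0338, -0.5284] p [136.5, 408.1, 349.5] r,az [430.3, 71.5]
x [0.949, -0.315, -0.003] y [-0.303, -0.908, -0.29] z [0.089, 0.276, -0.957] F [-0.7, 0.4, 0.6] w 25.9
```

```bash
cat > fit.py <<'E'
import numpy as np
from scipy.optimize import least_squares
D=[([1.50658,.38558,.00659],[198.07,592.18,241.19],[0,0,-1]),([1.5465,.2024,-.0881],[172.6,515.6,306.6],[.001,.007,-1]),([1.5999,.0398,-.1838],[147.2,439.5,344.9],[0,.004,-1]),([1.6242,.0426,-.4014],[137.6,409,256.8],[-.001,-.013,-1]),([1.7178,-.1838,-.4602],[136.5,408.1,349.5],[.089,.276,-.957])]
def w(p,j):
    d,a,L1,L2,e,h,T=p;f=j[1]-j[2]
    q=a+L1*np.sin(j[1])+L2*np.cos(f)+e*np.sin(f);z=h+L1*np.cos(j[1])-L2*np.sin(f)+e*np.cos(f)
    c,s=np.cos(j[0]),np.sin(j[0]);return np.array([q*c+d*s,q*s-d*c,z])
def res(p):return np.concatenate([w(p,j)+p[6]*np.array(z)-x for j,x,z in D]+[1e-3*np.array([p[1],p[4]])])
if __name__=="__main__":
    r=least_squares(res,[160,0,350,350,0,300,265]);print(np.round(r.x,1),np.round(r.fun,1))
E
python3 fit.py
```

```text
[158.7 -34.5 564.5 453.5  13.4 190.8 314.8] [ -0.9   0.5   2.5  -1.1  -0.1   5.3  -1.2  -0.6   7.6  -1.1  -0.3   0.4
   4.2   1.1 -15.9  -0.    0. ]
```

```bash
cat > fit2.py <<'E'
import numpy as np
from scipy.optimize import least_squares
from scipy.spatial.transform import Rotation as R
from fit import D
J45=[[-.0005,-1.194],[.0009,-1.2735],[.0006,-1.3428],[-.0024,-1.1397],[.1501,-1.0338]]
def fk(p,j,sg=1):
    """frame: x forward, y left, z up. returns shoulder, elbow, wrist, tcp, toolz"""
    d1,d2,a,L1,L2,e,h,T=p
    A=R.from_euler('z',j[0]);B=A*R.from_euler('y',j[1]);C=A*R.from_euler('y',j[1]-j[2])
    S=A.apply([a,-d1,0])+[0,0,h];E=S+B.apply([0,0,L1]);W=E+C.apply([L2,0,e])
    Fm=C*R.from_euler('x',sg*j[3])*R.from_euler('y',-j[4])
    return S,E,W,W+Fm.apply([T,-d2,0]),Fm.apply([1,0,0])
def res(p,sg,full=True):
    o=[]
    for (j,x,z),k in zip(D,J45):
        r=fk(p,list(j)+k,sg);o+=[r[3]-x,100*(r[4]-np.array(z))]
    return np.concatenate(o+[1e-3*np.array([p[2],p[5]])])
def P():
    return least_squares(res,[80,80,0,400,400,0,250,265],args=(-1,)).x
if __name__=="__main__":
  for sg in(1,-1):
    r=least_squares(res,[80,80,0,400,400,0,250,265],args=(sg,));print(sg,np.round(r.x,1),r.cost);print(np.round(r.fun[:-2].reshape(-1,6),1))
E
python3 fit2.py
```

```text
1 [ 463.2 -295.2   23.   493.2  425.9  -33.    52.9   78.4] 1507.514912663645
[[  7.7 -12.5   1.9   0.   -0.2   0. ]
 [  8.    1.5  -2.4  -0.2  -0.    0. ]
 [  7.6  16.2  -4.1  -0.1   0.    0. ]
 [  8.3  12.5  -3.    0.4   0.    0. ]
 [-30.6 -22.4   7.7 -25.4  -3.7   0. ]]
-1 [-0.000e+00  1.598e+02  1.000e-01  5.649e+02  4.216e+02 -0.000e+00
  1.606e+02  2.867e+02] 0.033325444799980675
[[-0.  -0.   0.  -0.1 -0.2  0. ]
 [ 0.   0.  -0.   0.  -0.   0. ]
 [ 0.   0.  -0.   0.   0.   0. ]
 [-0.1  0.  -0.  -0.  -0.   0. ]
 [ 0.  -0.   0.  -0.   0.   0. ]]
```

```bash
cat > plan.py <<'E'
import numpy as np
from scipy.optimize import least_squares
from fit2 import fk
PR=[0,159.8,0,564.9,421.6,0,160.6,286.7]
th=np.radians(71);X=np.array([np.cos(th),np.sin(th),0]);Y=np.array([-X[1],X[0],0]);Z=np.array([0,0,1.]);O=np.array([531.7,-219.5,0])
lo=[-3.14,-1.21,-1.07,-3.16,-2.99];hi=[3.14,2.06,1.41,2.05,-.16]
def ik(p,tz,q0=(-.3,.3,-.4,0,-1.2)):
    r=least_squares(lambda q:np.r_[(fk(PR,q,-1)[3]-p)/300,fk(PR,q,-1)[4]-tz],q0,bounds=(lo,hi));return r.x,r.cost
def segd(a,b,c,d,n=60):
    s=np.linspace(0,1,n)[:,None];A=a+(b-a)*s;C=c+(d-c)*s
    return np.linalg.norm(A[:,None]-C[None],axis=2).min()
ROD=(np.array([339,10,0.]),np.array([339,10,820.]));BAR=(np.array([354,110,520.]),np.array([354,-180,520.]))
def clear(q):
    S,E,W,T,tz=fk(PR,q,-1);K=T-tz*PR[7]
    return [int(min(segd(*l,*o) for o in (ob,))) for ob in (ROD,BAR) for l in((S,E),(E,W),(W,K),(K,T))]
S2W=lambda x,y,z:O+x*X+y*Y+z*Z
if __name__=="__main__":
  for n,p in dict(dish=(-102,155,15),dishup=(-102,155,80),mid=(-100,70,90),nest=(-99,0,40),knob=(0,95,100),knobup=(0,95,150),push0=(-240,0,65),push1=(-126,0,65)).items():
    for t in(-30,-15,0,15,30,45):
      t=np.radians(t);tz=np.sin(t)*X-np.cos(t)*Z
      q,c=ik(S2W(*p),tz);print(n,round(np.degrees(t)),np.round(q,2).tolist(),"%.0e"%c,clear(q),np.round(fk(PR,q,-1)[2]).tolist())
E
python3 plan.py
```

```text
dish -30 [-0.23, 0.43, -1.07, 1.34, -0.53] 3e-05 [126, 106, 98, 154, 176, 113, 258, 260] [259.0, -60.0, 253.0]
dish -15 [-0.25, 0.38, -1.01, 0.93, -0.33] 4e-18 [147, 102, 102, 208, 198, 118, 229, 229] [277.0, -72.0, 269.0]
dish 0 [-0.28, 0.41, -0.7, -0.0, -0.46] 1e-27 [142, 101, 134, 275, 189, 56, 219, 234] [395.0, -112.0, 302.0]
dish 15 [-0.48, 0.45, -0.49, -0.4, -0.71] 7e-24 [172, 164, 258, 275, 182, 32, 215, 277] [440.0, -228.0, 329.0]
dish 30 [-0.66, 0.54, -0.34, -0.61, -0.97] 2e-24 [215, 216, 365, 275, 167, 73, 269, 342] [441.0, -341.0, 322.0]
dish 45 [-0.79, 0.65, -0.23, -0.74, -1.22] 2e-31 [248, 271, 452, 275, 150, 128, 352, 415] [428.0, -433.0, 286.0]
dishup -30 [-0.09, 0.31, -0.99, 0.95, -0.64] 2e-24 [171, 66, 64, 152, 229, 129, 196, 196] [283.0, -26.0, 293.0]
dishup -15 [-0.14, 0.27, -0.86, 0.51, -0.55] 4e-26 [193, 58, 58, 208, 246, 108, 165, 165] [326.0, -47.0, 324.0]
dishup 0 [-0.28, 0.28, -0.64, -0.0, -0.65] 6e-26 [195, 101, 134, 275, 244, 56, 154, 175] [395.0, -112.0, 367.0]
dishup 15 [-0.47, 0.33, -0.45, -0.35, -0.85] 3e-28 [197, 162, 246, 275, 231, 25, 151, 226] [430.
[... 3523 characters left out ...]
469, 510] [513.0, -590.0, 354.0]
push1 -30 [-0.18, 0.52, -0.63, 0.87, -0.71] 4e-29 [85, 70, 140, 291, 129, 17, 269, 277] [446.0, -81.0, 264.0]
push1 -15 [-0.23, 0.5, -0.48, 0.43, -0.66] 1e-22 [102, 86, 198, 329, 142, 1, 247, 255] [493.0, -115.0, 305.0]
push1 0 [-0.33, 0.52, -0.28, -0.0, -0.78] 6e-30 [126, 120, 283, 380, 142, 23, 247, 268] [543.0, -188.0, 352.0]
push1 15 [-0.47, 0.56, -0.1, -0.32, -0.97] 2e-31 [163, 163, 372, 380, 134, 34, 272, 310] [563.0, -287.0, 381.0]
push1 30 [-0.61, 0.63, 0.03, -0.55, -1.19] 2e-23 [201, 209, 455, 380, 119, 71, 323, 370] [560.0, -388.0, 382.0]
push1 45 [-0.72, 0.72, 0.15, -0.73, -1.41] 8e-31 [230, 261, 530, 380, 110, 108, 390, 435] [547.0, -478.0, 357.0]
```

```bash
cat > k.py <<'E'
from plan import *
for y in(95,115):
 for t in(40,50,60,70):
  for a in(-60,-40,-20,0,20,40):
    t_,a_=np.radians(t),np.radians(a);tz=np.sin(t_)*(np.cos(a_)*X+np.sin(a_)*Y)-np.cos(t_)*Z
    q,c=ik(S2W(0,y,99),tz,(-.6,.5,-.2,-.8,-1.3));l=clear(q)
    if c<1e-9 and min(l[1],l[5])>60: print(y,t,a,np.round(q,2).tolist(),l,np.round(fk(PR,q,-1)[2]).tolist())
print()
for n,p in dict(dish=(-102,155,15),dishup=(-102,155,70),nest=(-99,0,46),nestup=(-99,0,80),push0=(-240,0,65),push1=(-126,0,65)).items():
    for t in(35,40):
      t=np.radians(t);tz=np.sin(t)*X-np.cos(t)*Z
      q,c=ik(S2W(*p),tz,(-.6,.5,-.2,-.8,-1.3));print(n,round(np.degrees(t)),np.round(q,2).tolist(),"%.0e"%c,clear(q))
E
python3 k.py; python3 - <<'E'
import sys;sys.path.insert(0,'.')
from h import *
b=get_image("top");h=b["image"]
print(h[318:328,205:215:3].tolist()) if 0 else None
# handle end estimate
row=h[322,290:330].astype(int);print(row.tolist())
E
```

```text
95 50 -60 [-0.73, 0.28, -0.56, -1.43, -0.66] [249, 232, 265, 214, 269, 110, 174, 273] [329.0, -293.0, 389.0]
95 50 -40 [-0.72, 0.36, -0.43, -1.2, -0.9] [236, 232, 322, 223, 241, 100, 199, 284] [372.0, -329.0, 387.0]
95 50 -20 [-0.69, 0.45, -0.3, -1.01, -1.12] [223, 223, 366, 223, 206, 87, 232, 301] [428.0, -353.0, 383.0]
95 50 0 [-0.63, 0.53, -0.17, -0.86, -1.32] [206, 207, 396, 223, 164, 67, 268, 321] [495.0, -357.0, 376.0]
95 60 -60 [-0.91, 0.39, -0.61, -1.65, -0.89] [274, 274, 283, 214, 255, 172, 268, 323] [271.0, -349.0, 328.0]
95 60 -40 [-0.85, 0.45, -0.44, -1.35, -1.06] [262, 263, 344, 223, 227, 148, 273, 333] [336.0, -385.0, 340.0]
95 60 -20 [-0.78, 0.53, -0.28, -1.13, -1.26] [246, 252, 395, 223, 188, 124, 293, 348] [408.0, -407.0, 342.0]
95 60 0 [-0.7, 0.61, -0.13, -0.95, -1.46] [225, 236, 432, 223, 141, 95, 321, 364] [488.0, -408.0, 338.0]
95 60 20 [-0.59, 0.69, 0.01, -0.79, -1.64] [198, 214, 452, 223, 90, 61, 351, 379] [569.0, -384.0, 330.0]
95 70 -60 [-1.03, 0.53, -0.66, -1.76, -1.12] [296, 321, 297, 214, 237, 212, 353, 367] [226.0, -381.0, 255.0]
95 70 -40 [-0.95, 0.56, -
[... 2932 characters left out ...]
0.67, -1.34] 2e-29 [221, 244, 506, 380, 110, 97, 367, 414]
[[121, 87, 66], [122, 87, 67], [122, 88, 68], [122, 89, 68], [122, 88, 68], [122, 89, 68], [122, 89, 68], [123, 89, 69], [123, 88, 68], [121, 87, 66], [123, 88, 68], [122, 88, 67], [122, 87, 66], [122, 87, 67], [123, 88, 67], [121, 87, 66], [112, 81, 62], [100, 75, 59], [99, 89, 84], [127, 133, 137], [153, 164, 172], [162, 174, 181], [162, 172, 180], [161, 172, 180], [161, 171, 179], [161, 172, 180], [161, 172, 180], [160, 171, 180], [157, 169, 177], [158, 170, 178], [159, 171, 179], [162, 173, 181], [162, 174, 182], [163, 174, 182], [162, 173, 180], [162, 173, 180], [161, 173, 180], [162, 173, 181], [162, 173, 182], [161, 173, 181]]
```

```bash
cat > sim.py <<'E'
from plan import *
from scipy.spatial.transform import Rotation as R
def sim(p,Rm,rows,q,verbose=2):
    """chain rows from pose; print every verbose-th row's state"""
    p=np.array(p,float);mx=0;out=[]
    for i,r in enumerate(rows):
        p=p+Rm.apply(10*np.array(r[1:4]));Rm=Rm*R.from_rotvec(np.radians(r[4:7]))
        q2,c=ik(p,Rm.apply([0,0,1]),q);dv=np.abs(q2-q).max()/.1;q=q2
        S,E,W,T,tz=fk(PR,q,-1)
        if i%verbose==0 or i==len(rows)-1:print(i,"p",np.round(p).tolist(),"tz",np.round(Rm.apply([0,0,1]),2).tolist(),"q",np.round(q,2).tolist(),"c%.0e v%.1f"%(c,dv),clear(q),"W",np.round(W).tolist(),"E",np.round(E).tolist())
    return p,Rm,q
E
cat > s1.py <<'E'
from sim import *
import sys;from bench import read_state
s=read_state();p=s["position"];Rm=R.from_quat(s["ee_rot"]);q=s["joints"][:5]
A=[[.3,0,4,-1,-8,0,0],[.3,0,4,0,-8,0,0]]+[[.3,0,4,0.5,0,0,0]]*3
B=[[.3,3.2,.22,0,0,0,8]]*11
C=[[.3,0,0,0,0,0,2.5]]
p,Rm,q=sim(p,Rm,A,q);print();p,Rm,q=sim(p,Rm,B+C,q)
print("x",np.round(Rm.apply([1,0,0]),2),"y",np.round(Rm.apply([0,1,0]),2))
# out: world goal dish hover
print();D=[[.3,3,-0.5,0,0,0,0]]*4+[[.3,3,-2,0,0,-8,0]]*5
p,Rm,q=sim(p,Rm,D,q,1)
d=S2W(-102,155,75)-p;print("to hover, tool",np.round(Rm.inv().apply(d)),d)
E
python3 s1.py
```

```text
0 p [123.0, 369.0, 345.0] tz [0.04, 0.14, -0.99] q [1.72, -0.19, -0.42, 0.07, -1.2] c2e-26 v1.7 [336, 336, 392, 392, 343, 390, 344, 333] W [-47.0, 302.0, 617.0] E [16.0, -104.0, 716.0]
2 p [98.0, 293.0, 334.0] tz [0.0, 0.01, -1.0] q [1.79, -0.27, -0.47, 0.0, -1.36] c3e-25 v0.9 [332, 332, 370, 370, 331, 370, 329, 314] W [-58.0, 256.0, 620.0] E [33.0, -147.0, 705.0]
4 p [73.0, 218.0, 323.0] tz [0.0, 0.01, -1.0] q [2.03, -0.47, -0.6, 0.0, -1.43] c7e-20 v1.4 [308, 308, 336, 336, 267, 285, 313, 300] W [-71.0, 145.0, 609.0] E [113.0, -231.0, 664.0]

0 p [102.0, 205.0, 323.0] tz [0.0, 0.01, -1.0] q [1.88, -0.47, -0.6, 0.0, -1.43] c1e-28 v1.4 [325, 325, 305, 305, 294, 316, 282, 268] W [-50.0, 154.0, 609.0] E [79.0, -244.0, 664.0]
2 p [155.0, 169.0, 322.0] tz [0.0, 0.01, -1.0] q [1.6, -0.47, -0.6, 0.0, -1.43] c3e-29 v1.4 [339, 339, 241, 241, 348, 369, 225, 207] W [-5.0, 162.0, 609.0] E [7.0, -255.0, 664.0]
4 p [196.0, 120.0, 322.0] tz [0.0, 0.01, -1.0] q [1.31, -0.47, -0.6, -0.0, -1.43] c9e-30 v1.4 [339, 325, 179, 179, 396, 328, 181, 158] W [41.0, 158.0, 609.0] E [-64.0, -246.0, 665.0]
6 p [2
[... 1834 characters left out ...]
, 132, 132, 196] W [292.0, -213.0, 632.0] E [-40.0, 30.0, 723.0]
6 p [229.0, -288.0, 306.0] tz [0.13, 0.39, -0.91] q [-0.79, 0.04, -0.2, -0.38, -1.53] c2e-26 v1.5 [323, 246, 317, 318, 343, 168, 170, 233] W [306.0, -306.0, 625.0] E [16.0, -16.0, 725.0]
7 p [239.0, -321.0, 294.0] tz [0.17, 0.51, -0.84] q [-0.9, 0.17, -0.1, -0.47, -1.63] c8e-29 v1.3 [291, 271, 403, 345, 313, 203, 232, 272] W [313.0, -393.0, 605.0] E [60.0, -75.0, 717.0]
8 p [250.0, -351.0, 277.0] tz [0.21, 0.61, -0.76] q [-0.98, 0.3, -0.0, -0.55, -1.72] c3e-30 v1.3 [287, 287, 482, 371, 288, 227, 299, 309] W [317.0, -472.0, 575.0] E [93.0, -138.0, 701.0]
to hover, tool [ 44. -70. 228.] [ 102.28282482   85.60443929 -202.41813024]
```

Emit:
servo_tool:
  rows:
    - [0.3, 0, 4, -1, -8, 0, 0]
    - [0.3, 0, 4, 0, -8, 0, 0]
    - [0.3, 0, 4, 0.5, 0, 0, 0]
    - [0.3, 0, 4, 0.5, 0, 0, 0]
    - [0.3, 0, 4, 0.5, 0, 0, 0]
    - [0.3, 0, 0, 0, 0, 0, 0]

```text
clock: 2.45
position: [71.6, 214.4, 320.4]
ee_rot: [0.988, -0.157, -0.002, -0.001]
contact_force: [0.0, 0.3, 0.3]
gripper_width: 25.9
```

Emit:
servo_tool:
  rows:
    - [0.3, 3.2, 0.22, 0, 0, 0, 8]
    - [0.3, 3.2, 0.22, 0, 0, 0, 8]
    - [0.3, 3.2, 0.22, 0, 0, 0, 8]
    - [0.3, 3.2, 0.22, 0, 0, 0, 8]
    - [0.3, 3.2, 0.22, 0, 0, 0, 8]
    - [0.3, 3.2, 0.22, 0, 0, 0, 8]

```text
clock: 3.05
position: [211.9, 90.6, 320.7]
ee_rot: [0.835, -0.551, 0.0, 0.001]
contact_force: [0.7, 0.1, -0.9]
gripper_width: 25.8
```

```bash
python3 st.py; python3 -c "
from plan import *;from bench import read_state
s=read_state();r=fk(PR,s['joints'][:5],-1);print(r[3]-s['position'],clear(s['joints'][:5]))"
```

```text
3.05 j [1.1702, -0.4605, -0.6014, -0.0001, -1.4316, -0.7664] p [211.9, 90.6, 320.7] r,az [230.5, 23.2]
x [0.393, -0.92, 0.001] y [-0.92, -0.393, 0.001] z [-0.001, -0.002, -1.0] F [0.7, 0.1, -0.9] w 25.8
[-0.07721673 -0.1823424   0.02808605] [339, 308, 150, 150, 415, 305, 166, 142]
```

Emit:
servo_tool:
  rows:
    - [0.3, 3.2, 0.22, 0, 0, 0, 8]
    - [0.3, 3.2, 0.22, 0, 0, 0, 8]
    - [0.3, 3.2, 0.22, 0, 0, 0, 8]
    - [0.3, 3.2, 0.22, 0, 0, 0, 8]
    - [0.3, 3.2, 0.22, 0, 0, 0, 8]
    - [0.3, 3, -0.5, 0, 0, 0, 2.1]
    - [0.3, 3, -0.5, 0, 0, 0, 0]
    - [0.3, 3, -0.5, 0, 0, 0, 0]
    - [0.3, 3, -0.5, 0, 0, 0, 0]

```text
clock: 3.95
position: [202.8, -188.6, 320.5]
ee_rot: [-0.583, 0.813, 0.0, -0.0]
contact_force: [1.5, 0.0, 0.0]
gripper_width: 25.6
```

Emit:
servo_tool:
  rows:
    - [0.3, 1.5, -1, 0, 0, -4, 0]
    - [0.3, 1.5, -1, 0, 0, -4, 0]
    - [0.3, 1.5, -1, 0, 0, -4, 0]
    - [0.3, 1.5, -1, 0, 0, -4, 0]
    - [0.3, 1.5, -1, 0, 0, -4, 0]
    - [0.3, 1.5, -1, 0, 0, -4, 0]
    - [0.3, 1.5, -1, 0, 0, -4, 0]
    - [0.3, 1.5, -1, 0, 0, -4, 0]
    - [0.3, 1.5, -1, 0, 0, -4, 0]
    - [0.3, 1.5, -1, 0, 0, -4, 0]
    - [1, 0, 0, 0, 0, 0, 0]

```text
clock: 5.05
position: [252.6, -354.7, 269.8]
ee_rot: [-0.545, 0.764, 0.203, 0.279]
contact_force: [0.1, 1.1, -0.8]
gripper_width: 38.7
```

```bash
cat > go.py <<'E'
# go.py x y z tilt : tool-frame shift/turn from measured pose to stand-frame TCP target
import sys
from plan import *
from scipy.spatial.transform import Rotation as R
from bench import read_state
s=read_state();x,y,z,t=map(float,sys.argv[1:5]);t=np.radians(t)
Rm=R.from_quat(s["ee_rot"]);tz=np.sin(t)*X-np.cos(t)*Z;ty=Y;tx=np.cross(ty,tz)
G=R.from_matrix(np.c_[tx,ty,tz]);d=s["position"]-O
print("clock",s["clock"],"stand pos",np.round([d@X,d@Y,d[2]],1),"w",round(s["gripper_width"],1),"F",np.round([s["contact_force"]@X,s["contact_force"]@Y,s["contact_force"][2]],1))
print("shift cm",np.round(Rm.inv().apply(S2W(x,y,z)-s["position"])/10,2),"turn deg",np.round(np.degrees((Rm.inv()*G).as_rotvec()),2),"j",np.round(s["joints"],2),"clear",clear(s["joints"][:5]))
E
python3 go.py -102 155 75 40
python3 - <<'E'
from h import *
from plan import O,X,Y
b=get_image("top")
cv2.imwrite("pics/b3.png",cv2.resize(b["image"][175:310,270:440],None,fx=4.4,fy=4.4,interpolation=2)[:,:,::-1])
for u,v,sz in [(c[0][0],c[0][1],c[1]) for c in blobs(b,(40,35,60),(95,255,255),(340,270,365,305),10)]+[(c[0][0],c[0][1],c[1]) for c in blobs(b,(0,0,170),(180,60,255),(358,212,382,242),20)]:
  for z in(3,16,30):
    p=cast(b,u,v,z);d=p-O;print((u,v),sz,z,np.round(p,1),"stand",np.round([d@X,d@Y],1))
E
```

```text
clock 5.05 stand pos [-218.7  219.9  269.8] w 38.7 F [ 1.1  0.2 -0.8]
shift cm [ 3.72 -6.65 22.35] turn deg [ 0.4   0.39 -0.1 ] j [-0.98  0.31 -0.   -0.55 -1.71  0.7 ] clear [286, 286, 486, 374, 284, 224, 301, 315]
(351.6, 287.7) [348, 284, 8, 8, 52] 3 [ 350.1 -266.2    3. ] stand [-103.3  156.5]
(351.6, 287.7) [348, 284, 8, 8, 52] 16 [ 351.2 -265.2   16. ] stand [-102.   155.8]
(351.6, 287.7) [348, 284, 8, 8, 52] 30 [ 352.4 -264.2   30. ] stand [-100.7  155. ]
(361.4, 214.9) [358, 212, 9, 9, 30] 3 [ 529.3 -294.6    3. ] stand [-71.8 -22.1]
(361.4, 214.9) [358, 212, 9, 9, 30] 16 [ 528.  -293.3   16. ] stand [-71.  -20.5]
(361.4, 214.9) [358, 212, 9, 9, 30] 30 [ 526.6 -291.8   30. ] stand [-70.1 -18.7]
(370.3, 226.4) [363, 219, 16, 16, 193] 3 [ 500.1 -316.     3. ] stand [-101.5   -1.6]
(370.3, 226.4) [363, 219, 16, 16, 193] 16 [ 499.2 -314.4   16. ] stand [-100.3   -0.2]
(370.3, 226.4) [363, 219, 16, 16, 193] 30 [ 498.2 -312.7   30. ] stand [-99.    1.3]
(378.3, 239.1) [375, 236, 7, 6, 23] 3 [ 468.3 -335.     3. ] stand [-129.8   22.4]
(378.3, 239.1) [375, 236, 7, 6, 23] 16 [ 467.8 -333.1   16. ] stand [-128.2   23.4]
(378.3, 239.1) [375, 236, 7, 6, 23] 30 [ 467.3 -331.1   30. ] stand [-126.5   24.6]
```

Emit:
servo_tool:
  rows:
    - [1, 0.6, -1.1, 3.7, 0.2, 0.2, 0]
    - [1, 0.6, -1.1, 3.7, 0.2, 0.2, 0]
    - [1, 0.6, -1.1, 3.7, 0, 0, 0]
    - [1, 0.6, -1.1, 3.7, 0, 0, 0]
    - [1, 0.6, -1.1, 3.7, 0, 0, 0]
    - [1, 0.6, -1.1, 3.7, 0, 0, 0]
    - [1, 0, 0, 0, 0, 0, 0]
    - [1, 0, 0, 0, 0, 0, 0]

```text
clock: 5.9
position: [352.5, -264.9, 80.9]
ee_rot: [-0.549, 0.764, 0.195, 0.276]
contact_force: [-0.1, -0.7, 0.0]
gripper_width: 85.5
```

```bash
python3 go.py -101 155.3 16 40
python3 - <<'E'
from h import *
a=get_image("scene")
cv2.imwrite("pics/a4.png",cv2.resize(a["image"][165:295,260:445],None,fx=4.3,fy=4.3,interpolation=2)[:,:,::-1])
E
```

```text
clock 5.9 stand pos [-101.3  154.6   80.9] w 85.5 F [-0.7 -0.2  0. ]
shift cm [4.11 0.1  5.02] turn deg [-0.04 -0.43  0.38] j [-0.74  0.49 -0.25 -0.67 -1.23  0.77] clear [236, 237, 409, 275, 197, 108, 264, 342]
```

View pics/a4.png

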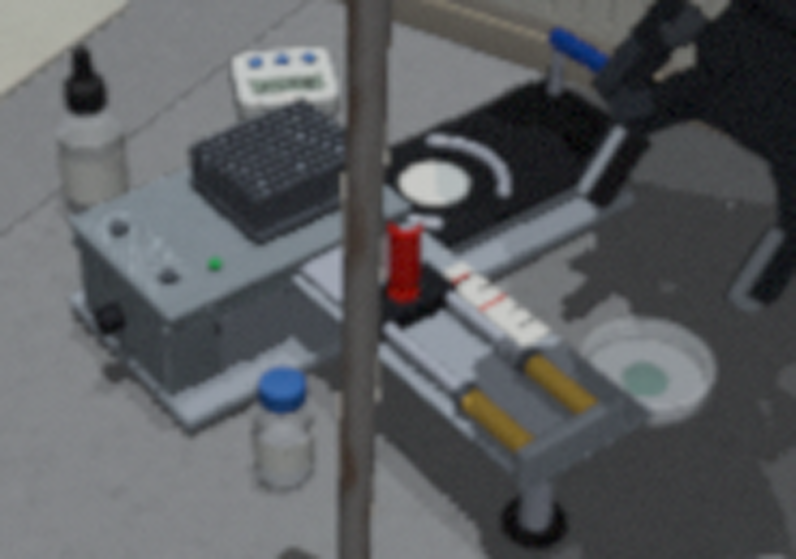

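The gripper is open over the dish, with the jaws along the stand's y axis. Both pads (at (605,170) and (760,270) in the crop) clear the cradle and the dish at (648,370). I'm descending now.

Emit:
servo_tool:
  rows:
    - [1, 1, 0.03, 1.2, 0, -0.2, 0.2]
    - [1, 1, 0.03, 1.2, 0, -0.2, 0.2]
    - [1, 1, 0.03, 1.2, 0, 0, 0]
    - [1, 0.8, 0, 1.0, 0, 0, 0]
    - [1, 0.3, 0, 0.4, 0, 0, 0]
    - [1, 0, 0, 0, 0, 0, 0]

```text
clock: 6.55
position: [351.4, -263.4, 15.3]
ee_rot: [-0.544, 0.766, 0.199, 0.279]
contact_force: [-0.7, -0.5, -0.3]
gripper_width: 85.3
```

```bash
python3 go.py -101 155.3 15 40
```

```text
clock 6.55 stand pos [-100.2  156.2   15.3] w 85.3 F [-0.7  0.6 -0.3]
shift cm [ 0.08 -0.09 -0.03] turn deg [-0.05  0.06 -0.17] j [-0.75  0.6  -0.27 -0.71 -1.14  0.87] clear [238, 251, 423, 273, 155, 111, 322, 389]
```

Emit:
servo_tool:
  rows:
    - [0.78, 0.08, -0.09, -0.03, 0, 0, 0]
    - [0.75, 0, 0, 0, 0, 0, 0]
    - [0.7, 0, 0, 0, 0, 0, 0]
    - [0.6, 0, 0, 0, 0, 0, 0]
    - [0.4, 0, 0, 0, 0, 0, 0]
    - [0, 0, 0, 0, 0, 0, 0]
    - [0, 0, 0, 0, 0, 0, 0]

```text
clock: 7.25
position: [352.6, -265.5, 17.3]
ee_rot: [-0.546, 0.765, 0.197, 0.279]
contact_force: [-0.9, -1.7, 6.0]
gripper_width: 55.8
```

```bash
python3 go.py -101 155.3 15 40
```

```text
clock 7.25 stand pos [-101.9  154.4   17.3] w 55.8 F [-1.9  0.3  6. ]
shift cm [0.08 0.09 0.23] turn deg [-0.18 -0.05  0.03] j [-0.75  0.6  -0.27 -0.7  -1.14  0.87] clear [238, 251, 424, 275, 156, 112, 321, 388]
```

Emit:
servo_tool:
  rows:
    - [0, -0.15, 0, -0.2, 0, 0, 0]
    - [0, 0, 0, 0, 0, 0, 0]

```text
clock: 7.45
position: [352.5, -265.0, 19.0]
ee_rot: [-0.545, 0.766, 0.197, 0.279]
contact_force: [0.1, -0.1, -0.2]
gripper_width: 55.9
```

```bash
python3 go.py -101 155.3 15 40
python3 - <<'E'
from h import *
a=get_image("scene");b=get_image("top")
A=cv2.resize(a["image"][215:285,370:450],None,fx=5.5,fy=5.5,interpolation=2)[:,:,::-1]
B=cv2.resize(b["image"][255:325,315:385],None,fx=5.5,fy=5.5,interpolation=2)[:,:,::-1]
cv2.imwrite("pics/c5.png",np.hstack([A[:385,:440],B[:385]])[:,:800])
print([c for c in blobs(b,(40,35,60),(95,255,255),(340,270,365,305),5)])
E
```

```text
clock 7.45 stand pos [-101.4  154.6   19. ] w 55.9 F [-0.1 -0.2 -0.2]
shift cm [0.23 0.07 0.33] turn deg [-0.19 -0.03 -0.05] j [-0.75  0.6  -0.27 -0.7  -1.14  0.86] clear [238, 250, 423, 275, 157, 111, 319, 387]
[([351.4, 287.8], [348, 284, 8, 8, 52])]
```

View pics/c5.png

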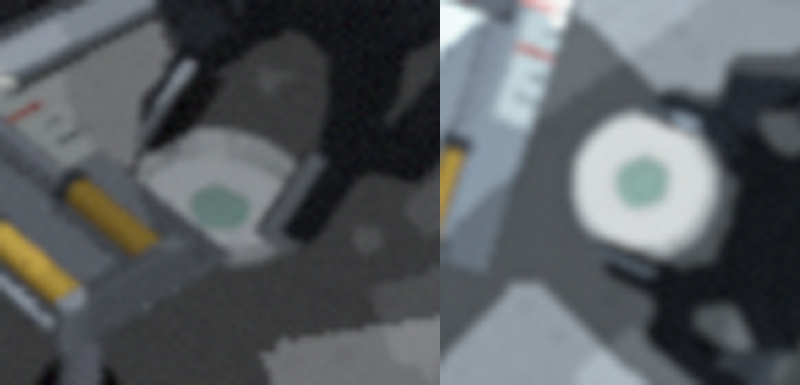

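The grip is off-centre. The pads sit about 6 mm toward the stand's -x side of the dish centre (643,182 in the right half), on a chord of 56 mm. The dish has not moved, so I'll open, shift +x and grip again.

Emit:
servo_tool:
  rows:
    - [0.85, 0, 0, 0, 0, 0, 0]
    - [0.85, 0, 0, 0, 0, 0, 0]
    - [0.85, -0.2, 0.03, 0.23, 0, 0, 0]
    - [0.85, -0.2, 0.03, 0.23, 0, 0, 0]
    - [0.75, 0, 0, 0, 0, 0, 0]
    - [0.65, 0, 0, 0, 0, 0, 0]
    - [0.5, 0, 0, 0, 0, 0, 0]
    - [0, 0, 0, 0, 0, 0, 0]
    - [0, 0, 0, 0, 0, 0, 0]
    - [0, 0, 0, 0, 0, 0, 0]

```text
clock: 8.55
position: [353.6, -259.3, 18.3]
ee_rot: [-0.545, 0.765, 0.198, 0.279]
contact_force: [-1.5, -1.2, 4.8]
gripper_width: 54.8
```

```bash
python3 go.py -95 155.3 80 40
python3 - <<'E'
from h import *
b=get_image("top")
print([c for c in blobs(b,(40,35,60),(95,255,255),(340,270,365,305),5)])
E
```

```text
clock 8.55 stand pos [-95.6 155.4  18.3] w 54.8 F [-1.6  1.   4.8]
shift cm [-4.01 -0.02 -4.68] turn deg [-0.12  0.01 -0.03] j [-0.74  0.6  -0.28 -0.71 -1.13  0.86] clear [236, 247, 418, 269, 156, 108, 316, 383]
[([351.6, 288.0], [348, 284, 8, 8, 50])]
```

Emit:
servo_tool:
  rows:
    - [0.85, 0, 0, 0, 0, 0, 0]
    - [0.85, 0, 0, 0, 0, 0, 0]
    - [0.85, 0.15, 0, -0.3, 0, 0, 0]
    - [0.85, 0.15, 0, -0.3, 0, 0, 0]
    - [0.75, 0, 0, 0, 0, 0, 0]
    - [0.65, 0, 0, 0, 0, 0, 0]
    - [0.5, 0, 0, 0, 0, 0, 0]
    - [0, 0, 0, 0, 0, 0, 0]
    - [0, 0, 0, 0, 0, 0, 0]
    - [0, 0, 0, 0, 0, 0, 0]

```text
clock: 9.6
position: [351.4, -265.8, 21.3]
ee_rot: [-0.546, 0.765, 0.198, 0.279]
contact_force: [-2.4, -4.1, 7.8]
gripper_width: 53.0
```

```bash
python3 go.py -101 155.3 80 40
python3 - <<'E'
from h import *
b=get_image("top")
print([c for c in blobs(b,(40,35,60),(95,255,255),(340,270,365,305),5)])
E
```

```text
clock 9.6 stand pos [-102.5  155.4   21.3] w 53.0 F [-4.7  0.9  7.8]
shift cm [-3.88 -0.02 -4.4 ] turn deg [-0.12 -0.05  0.01] j [-0.75  0.59 -0.27 -0.7  -1.15  0.86] clear [239, 250, 424, 276, 159, 112, 317, 386]
[([351.7, 288.1], [348, 285, 8, 7, 49])]
```

```bash
python3 - <<'E'
from h import *
a=get_image("scene");b=get_image("top")
A=cv2.resize(a["image"][228:275,385:435],None,fx=8,fy=8,interpolation=2)[:,:,::-1]
B=cv2.resize(b["image"][264:311,328:378],None,fx=8,fy=8,interpolation=2)[:,:,::-1]
I=np.hstack([A,B]).astype(float);I=np.clip(I*1.6,0,255).astype(np.uint8)
cv2.imwrite("pics/c6.png",I)
E
```

```text
(no output)
```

View pics/c6.png

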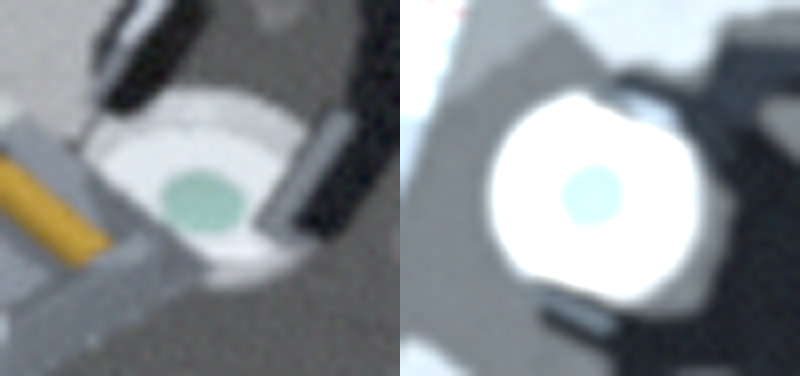

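The gripped width falls as TCP z rises (55.8, 54.8, 53.0), so the tips are only pinching the dish's upper edge. I need to go about 9 mm lower.

Emit:
servo_tool:
  rows:
    - [0.9, 0, 0, 0, 0, 0, 0]
    - [0.9, 0, 0, 0, 0, 0, 0]
    - [0.9, 0, 0, 0, 0, 0, 0]
    - [0.9, 0.16, 0, 0.44, 0, 0, 0]
    - [0.9, 0.16, 0, 0.44, 0, 0, 0]
    - [0.85, 0, 0, 0, 0, 0, 0]

```text
clock: 10.35
position: [352.5, -261.1, 10.6]
ee_rot: [-0.544, 0.766, 0.199, 0.279]
contact_force: [-0.2, -0.9, 0.0]
gripper_width: 72.4
```

```bash
python3 go.py -100 155.3 11 40
```

```text
clock 10.35 stand pos [-97.7 155.9  10.6] w 72.4 F [-0.9 -0.1  0. ]
shift cm [ 0.15 -0.06 -0.18] turn deg [-0.06  0.06 -0.15] j [-0.75  0.61 -0.27 -0.71 -1.13  0.87] clear [237, 251, 422, 271, 151, 110, 324, 391]
```

Emit:
servo_tool:
  rows:
    - [0.75, 0, 0, 0, 0, 0, 0]
    - [0.68, 0, 0, 0, 0, 0, 0]
    - [0.6, 0, 0, 0, 0, 0, 0]
    - [0, 0, 0, 0, 0, 0, 0]
    - [0, 0, 0, 0, 0, 0, 0]
    - [0, 0, 0, 0, 0, 0, 0]

```text
clock: 10.95
position: [352.9, -262.2, 11.9]
ee_rot: [-0.545, 0.766, 0.197, 0.279]
contact_force: [-0.6, -2.6, 5.4]
gripper_width: 56.7
```

```bash
python3 go.py -100 155.3 80 40
```

```text
clock 10.95 stand pos [-98.6 155.2  11.9] w 56.7 F [-2.6 -0.3  5.4]
shift cm [-4.27  0.   -5.31] turn deg [-0.16 -0.03 -0.04] j [-0.75  0.61 -0.27 -0.71 -1.13  0.87] clear [237, 251, 422, 272, 152, 110, 323, 390]
```

Emit:
servo_tool:
  rows:
    - [0, -0.1, 0, -0.15, 0, 0, 0]
    - [0, -0.3, 0, -0.4, 0, 0, 0]
    - [0, -0.6, 0, -0.7, 0, 0, 0]
    - [0, -0.6, 0, -0.7, 0, 0, 0]
    - [0, -0.6, 0, -0.7, 0, 0, 0]
    - [0, 0, 0, 0, 0, 0, 0]

```text
clock: 11.55
position: [353.3, -262.5, 47.4]
ee_rot: [-0.545, 0.765, 0.196, 0.279]
contact_force: [-0.2, -0.9, -0.9]
gripper_width: 56.6
```

```bash
python3 go.py -100 155.3 80 40; python3 - <<'E'
from h import *
from plan import O,X,Y
a=get_image("scene");b=get_image("top")
A=cv2.resize(a["image"][215:275,375:435],None,fx=6.5,fy=6.5,interpolation=2)[:,:,::-1]
B=cv2.resize(b["image"][255:315,320:380],None,fx=6.5,fy=6.5,interpolation=2)[:,:,::-1]
cv2.imwrite("pics/c7.png",np.clip(np.hstack([A,B])*1.3,0,255).astype(np.uint8))
for g,r in((a,(385,225,435,270)),(b,(335,265,370,310))):
  for c,s in blobs(g,(40,30,40),(95,255,255),r,8):
    for z in(3,31):d=cast(g,*c,z)-O;print(c,s,z,np.round([d@X,d@Y],1))
E
```

```text
clock 11.55 stand pos [-98.8 154.7  47.4] w 56.6 F [-1.  -0.1 -0.9]
shift cm [-1.99  0.05 -2.58] turn deg [-0.27 -0.08  0.04] j [-0.74  0.55 -0.26 -0.69 -1.18  0.82] clear [236, 242, 415, 272, 176, 109, 292, 364]
[411.8, 239.9] [407, 236, 11, 8, 63] 3 [-135.3  127.9]
[411.8, 239.9] [407, 236, 11, 8, 63] 31 [-110.4  148.5]
[352.9, 289.3] [349, 285, 9, 9, 62] 3 [-107.4  159.2]
[352.9, 289.3] [349, 285, 9, 9, 62] 31 [-104.7  157.5]
```

View pics/c7.png

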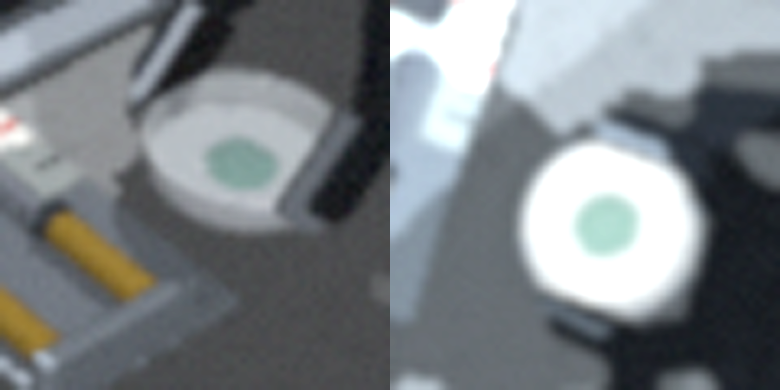

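The dish is off the bench but sags toward the stand's -x side by roughly 10°: the film ellipse at (242,163) is rotated. I'll set it down, let it flatten, and regrip about 4 mm further to -x.

Emit:
servo_tool:
  rows:
    - [0, 0.5, 0, 0.6, 0, 0, 0]
    - [0, 0.6, 0, 0.7, 0, 0, 0]
    - [0, 0.5, 0, 0.6, 0, 0, 0]
    - [0, 0.3, 0, 0.35, 0, 0, 0]
    - [0, 0.2, 0, 0.25, 0, 0, 0]
    - [0.8, 0, 0, 0, 0, 0, 0]
    - [0.9, 0, 0, 0, 0, 0, 0]
    - [0.9, 0, 0, 0, 0, 0, 0]

```text
clock: 12.45
position: [352.9, -262.1, 13.5]
ee_rot: [-0.545, 0.766, 0.198, 0.279]
contact_force: [0.2, -0.8, 0.7]
gripper_width: 76.9
```

```bash
python3 go.py -103.5 155.3 11 38; cat > film.py <<'E'
from h import *
from plan import O,X,Y
import sys
zz=float(sys.argv[1]);out=[]
for n,r in(("scene",(330,180,435,275)),("top",(335,205,385,310))):
  g=get_image(n);hs=cv2.cvtColor(g["image"],cv2.COLOR_RGB2HSV);m=cv2.inRange(hs,(40,28,40),(95,255,255));k=np.zeros_like(m);x0,y0,x1,y1=r;k[y0:y1,x0:x1]=m[y0:y1,x0:x1]
  cs=cv2.findContours(k,cv2.RETR_EXTERNAL,cv2.CHAIN_APPROX_NONE)[0]
  if not cs:print(n,"none");continue
  c=max(cs,key=cv2.contourArea);M=cv2.moments(c);u,v=M["m10"]/M["m00"],M["m01"]/M["m00"]
  C=np.array([[M["mu20"],M["mu11"]],[M["mu11"],M["mu02"]]])/M["m00"];w,V=np.linalg.eigh(C)
  d=cast(g,u,v,zz)-O;print(n,round(u,1),round(v,1),"stand xy",np.round([d@X,d@Y],1),"major ang",round(np.degrees(np.arctan2(V[1,1],V[0,1])),0),"aspect",round(np.sqrt(w[0]/w[1]),2),"area",M["m00"])
E
python3 film.py 3
```

```text
clock 12.45 stand pos [-98.5 155.2  13.5] w 76.9 F [-0.7 -0.4  0.7]
shift cm [ 0.54  0.01 -0.12] turn deg [-0.17  1.99 -0.06] j [-0.75  0.61 -0.27 -0.71 -1.13  0.87] clear [237, 250, 422, 272, 153, 110, 322, 389]
scene 410.4 252.9 stand xy [-103.9  155. ] major ang -169.0 aspect 0.73 area 52.5
top 351.9 288.4 stand xy [-104.3  157.8] major ang 153.0 aspect 0.89 area 47.5
```

Emit:
servo_tool:
  rows:
    - [0.9, 0.3, 0.03, -0.1, 0, 2, 0]
    - [0.9, 0.3, 0.03, -0.05, 0, 2, 0]
    - [0.85, 0, 0, 0, 0, 0, 0]
    - [0.75, 0, 0, 0, 0, 0, 0]
    - [0.68, 0, 0, 0, 0, 0, 0]
    - [0.6, 0, 0, 0, 0, 0, 0]
    - [0, 0, 0, 0, 0, 0, 0]
    - [0, 0, 0, 0, 0, 0, 0]
    - [0, 0, 0, 0, 0, 0, 0]

```text
clock: 13.45
position: [350.4, -267.6, 11.5]
ee_rot: [-0.552, 0.775, 0.179, 0.252]
contact_force: [-1.1, -1.0, 6.7]
gripper_width: 56.1
```

```bash
python3 go.py -104 155.3 46 36; python3 film.py 3
```

```text
clock 13.45 stand pos [-104.5  155.8   11.5] w 56.1 F [-1.3  0.8  6.7]
shift cm [-2.07 -0.06 -2.76] turn deg [-0.14  0.04 -0.05] j [-0.72  0.58 -0.3  -0.67 -1.07  0.84] clear [231, 240, 405, 277, 157, 100, 305, 375]
scene 410.4 253.0 stand xy [-103.8  155.1] major ang -169.0 aspect 0.67 area 49.5
top 351.9 288.3 stand xy [-104.3  157.6] major ang 143.0 aspect 0.89 area 48.5
```

Emit:
servo_tool:
  rows:
    - [0, -0.1, 0, -0.15, 0, 0, 0]
    - [0, -0.3, 0, -0.4, 0, 0, 0]
    - [0, -0.6, 0, -0.8, 0, 0, 0]
    - [0, -0.6, 0, -0.8, 0, 0, 0]
    - [0, -0.5, 0, -0.7, 0, 0, 0]
    - [0, 0, 0, 0, 0, 0, 0]

```text
clock: 14.15
position: [351.0, -267.4, 47.6]
ee_rot: [-0.552, 0.775, 0.177, 0.252]
contact_force: [-0.1, 0.1, -0.8]
gripper_width: 55.9
```

```bash
python3 go.py -104 155.3 46 36; python3 film.py 39
```

```text
clock 14.15 stand pos [-104.1  155.2   47.6] w 55.9 F [ 0.1  0.2 -0.8]
shift cm [0.08 0.01 0.14] turn deg [-0.27 -0.08  0.03] j [-0.72  0.52 -0.29 -0.65 -1.12  0.78] clear [230, 232, 396, 277, 183, 98, 272, 348]
scene 411.8 239.9 stand xy [-103.3  154.4] major ang -170.0 aspect 0.66 area 51.5
top 352.5 289.5 stand xy [-103.3  157.9] major ang 157.0 aspect 0.91 area 55.0
```

Emit:
servo_tool:
  rows:
    - [0, -0.8, 0, -1.1, 0, 0, 0]
    - [0, -0.8, -0.5, -1.1, 0, 0, 0]
    - [0, -0.1, -1.5, 0, 0, 0, 0]
    - [0, -0.1, -2.2, 0.1, 0, 0, 0]
    - [0, -0.1, -2.5, 0.1, 0, 0, 0]
    - [0, -0.05, -2.5, 0.05, 0, 0, 0]
    - [0, 0, -2.5, 0, 0, 0, 0]
    - [0, 0, -2, 0, 0, 0, 0]
    - [0, 0, -1.2, 0, 0, 0, 0]
    - [0, 0, -0.7, 0, 0, 0, 0]
    - [0, 0, 0, 0, 0, 0, 0]
    - [0, 0, 0, 0, 0, 0, 0]

```text
clock: 15.45
position: [498.6, -313.7, 73.3]
ee_rot: [-0.551, 0.775, 0.179, 0.252]
contact_force: [-0.7, 0.1, -1.1]
gripper_width: 56.3
```

```bash
python3 go.py -99.8 -0.8 55 36; python3 film.py 66
```

```text
clock 15.45 stand pos [-99.8   0.7  73.3] w 56.3 F [-0.2  0.7 -1.1]
shift cm [ 1.08 -0.15  1.48] turn deg [-0.1   0.02 -0.13] j [-0.62  0.63  0.05 -0.63 -1.26  0.57] clear [204, 214, 464, 360, 119, 75, 329, 373]
scene 361.6 194.8 stand xy [-98.4   0.9] major ang -174.0 aspect 0.54 area 34.5
top 372.1 226.0 stand xy [-99.3   3. ] major ang 140.0 aspect 0.91 area 53.0
```

Emit:
servo_tool:
  rows:
    - [0, 0.5, -0.1, 0.7, 0, 0, 0]
    - [0, 0.5, -0.06, 0.7, 0, 0, 0]
    - [0, 0.2, 0, 0.25, 0, 0, 0]
    - [0, 0, 0, 0, 0, 0, 0]
    - [0, 0, 0, 0, 0, 0, 0]

```text
clock: 16.05
position: [500.5, -314.6, 52.7]
ee_rot: [-0.551, 0.775, 0.179, 0.252]
contact_force: [0.3, 0.4, 0.0]
gripper_width: 55.9
```

```bash
python3 go.py -99.8 -0.8 41.5 36; python3 film.py 44; python3 - <<'E'
from h import *
a=get_image("scene");b=get_image("top")
A=cv2.resize(a["image"][175:228,335:388],None,fx=7.5,fy=7.5,interpolation=2)[:,:,::-1]
B=cv2.resize(b["image"][200:253,345:398],None,fx=7.5,fy=7.5,interpolation=2)[:,:,::-1]
cv2.imwrite("pics/d8.png",np.clip(np.hstack([A,B])*1.2,0,255).astype(np.uint8))
E
```

```text
clock 16.05 stand pos [-100.    -1.5   52.7] w 55.9 F [ 0.5 -0.1  0. ]
shift cm [0.64 0.07 0.92] turn deg [-0.12  0.   -0.11] j [-0.62  0.66  0.05 -0.64 -1.23  0.59] clear [204, 218, 468, 362, 106, 73, 343, 387]
scene 360.9 201.7 stand xy [-100.3   -2.7] major ang -177.0 aspect 0.62 area 34.0
top 371.3 225.7 stand xy [-99.3   0.4] major ang 175.0 aspect 0.88 area 48.0
```

View pics/d8.png

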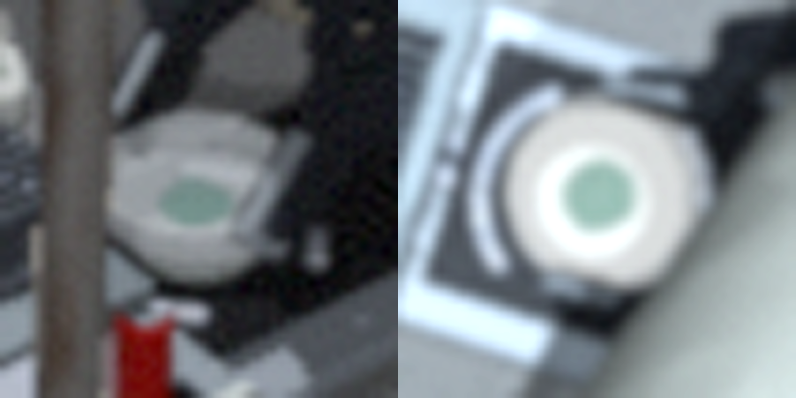

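The dish looks level and sits between the arcs, with the film at (600,193) and the disc at (593,203) in the right half. It needs about 0.9 mm along +y, so I'll correct that while lowering.

Emit:
servo_tool:
  rows:
    - [0, 0.15, 0.09, 0.25, 0, 0, 0]
    - [0, 0.15, 0, 0.23, 0, 0, 0]
    - [0, 0.15, 0, 0.23, 0, 0, 0]
    - [0, 0.1, 0, 0.14, 0, 0, 0]
    - [0, 0, 0, 0, 0, 0, 0]
    - [0, 0, 0, 0, 0, 0, 0]

```text
clock: 16.85
position: [500.0, -313.7, 42.8]
ee_rot: [-0.551, 0.775, 0.179, 0.252]
contact_force: [-0.2, 0.1, 0.1]
gripper_width: 56.2
```

```bash
python3 go.py -99.5 -0.6 41.5 36; python3 film.py 33
```

```text
clock 16.85 stand pos [-99.4  -0.7  42.8] w 56.2 F [0.  0.3 0.1]
shift cm [0.08 0.01 0.1 ] turn deg [-0.13  0.   -0.1 ] j [-0.62  0.67  0.04 -0.65 -1.22  0.6 ] clear [204, 220, 469, 361, 100, 72, 348, 392]
scene 360.7 205.6 stand xy [-100.1   -3. ] major ang -177.0 aspect 0.64 area 34.0
top 370.3 226.3 stand xy [-98.6   1.5] major ang 148.0 aspect 0.92 area 48.5
```

Emit:
servo_tool:
  rows:
    - [0, 0.06, 0, 0.08, 0, 0, 0]
    - [0, 0.05, 0, 0.06, 0, 0, 0]
    - [0, 0, 0, 0, 0, 0, 0]

```text
clock: 17.25
position: [500.1, -313.8, 41.6]
ee_rot: [-0.551, 0.775, 0.179, 0.252]
contact_force: [0.6, -0.2, 2.1]
gripper_width: 56.1
```

```bash
python3 go.py -99.5 -0.6 41.5 36
```

```text
clock 17.25 stand pos [-99.4  -0.8  41.6] w 56.1 F [ 0.  -0.6  2.1]
shift cm [0.01 0.02 0.  ] turn deg [-0.14  0.02 -0.08] j [-0.62  0.68  0.04 -0.65 -1.22  0.6 ] clear [204, 221, 469, 361, 100, 72, 349, 393]
```

Emit:
servo_tool:
  rows:
    - [0.72, 0, 0, 0, 0, 0, 0]
    - [0.76, 0, 0, 0, 0, 0, 0]
    - [0.82, 0, 0, 0, 0, 0, 0]
    - [0.86, 0, 0, 0, 0, 0, 0]
    - [0.88, -0.3, 0, -0.4, 0, 0, 0]
    - [0.88, -0.6, 0, -0.8, 0, 0, 0]
    - [0.88, -1, 0, -1.5, 0, 0, 0]
    - [0.88, -1.2, 0, -1.7, 0, 0, 0]
    - [0.5, -1.2, 0, -2, 0, 0, 0]
    - [0, 0, 0, 0, 0, 0, 0]

```text
clock: 18.25
position: [500.6, -318.3, 123.5]
ee_rot: [-0.553, 0.774, 0.174, 0.253]
contact_force: [0.1, -0.7, 0.1]
gripper_width: 47.6
```

```bash
python3 go.py -250 0 110 40;python3 film.py 33; python3 - <<'E'
from h import *
a=get_image("scene");b=get_image("top")
A=cv2.resize(a["image"][175:228,335:388],None,fx=7.5,fy=7.5,interpolation=2)[:,:,::-1]
B=cv2.resize(b["image"][200:253,345:398],None,fx=7.5,fy=7.5,interpolation=2)[:,:,::-1]
cv2.imwrite("pics/d9.png",np.clip(np.hstack([A,B])*1.2,0,255).astype(np.uint8))
E
```

```text
clock 18.25 stand pos [-103.5   -2.8  123.5] w 47.6 F [-0.7 -0.3  0.1]
shift cm [12.67  0.26 -7.47] turn deg [-0.53 -4.22  0.25] j [-0.62  0.58  0.09 -0.62 -1.33  0.52] clear [204, 208, 458, 365, 145, 85, 304, 349]
scene 360.7 205.7 stand xy [-99.9  -2.4] major ang -177.0 aspect 0.66 area 32.0
top 370.9 226.5 stand xy [-100.3    1.5] major ang 177.0 aspect 0.94 area 48.0
```

View pics/d9.png

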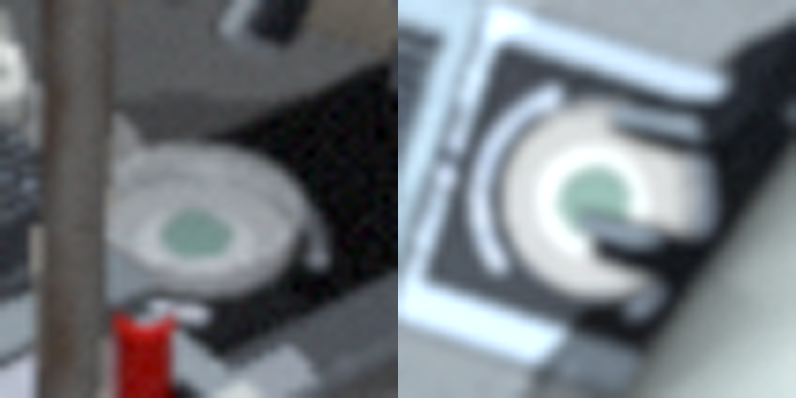

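The dish is released, level, and seated between the two arcs: scene (196,232), top (592,200) in the crops. Next I'll close the gripper, move out over the blue bar, and drop in front of it.

Emit:
servo_tool:
  rows:
    - [0, 2.1, 0.05, -1.5, 0, 0, 0]
    - [0, 2.1, 0.05, -1.5, 0, 0, 0]
    - [0, 2.1, 0.05, -1.5, 0, 0, 0]
    - [0, 2.1, 0.05, -1.5, 0, 0, 0]
    - [0, 2.1, 0.05, -1.5, 0, 0, 0]
    - [0, 2.1, 0.03, -1.5, 0, 0, 0]
    - [0, 0, 0, 0, 0, -4.2, 0]
    - [0, 0, 0, 0, 0, 0, 0]

```text
clock: 19.25
position: [444.0, -462.7, 114.0]
ee_rot: [-0.542, 0.766, 0.201, 0.281]
contact_force: [-0.2, 0.1, -0.4]
gripper_width: -0.1
```

```bash
python3 go.py -250 0 66 40; python3 - <<'E'
from h import *
from plan import O,X,Y
for n,r in(("scene",(380,165,415,190)),("top",(400,215,435,260))):
  g=get_image(n)
  for c,s in blobs(g,(100,140,60),(125,255,255),r):d=cast(g,*c,68)-O;print(n,c,s,np.round([d@X,d@Y],1))
E
```

```text
clock 19.25 stand pos [-258.5    3.7  114. ] w -0.1 F [ 0.   0.2 -0.4]
shift cm [ 2.46 -0.38  4.21] turn deg [-0.09  0.37 -0.38] j [-0.85  0.74  0.34 -0.6  -1.57  0.64] clear [261, 308, 610, 484, 151, 159, 437, 477]
scene [397.4, 178.3] [388, 171, 20, 15, 98] [-205.6    2.1]
top [417.1, 240.0] [412, 227, 12, 27, 146] [-207.4    1.4]
```

Emit:
servo_tool:
  rows:
    - [0, 0.6, -0.1, 1.05, 0, 0, 0]
    - [0, 0.6, -0.1, 1.05, 0, 0, 0]
    - [0, 0.6, -0.1, 1.05, 0, 0, 0]
    - [0, 0.65, -0.08, 1.05, 0, 0, 0]
    - [0, 0, 0, 0, 0, 0, 0]

```text
clock: 19.85
position: [451.5, -453.4, 66.3]
ee_rot: [-0.544, 0.765, 0.201, 0.28]
contact_force: [-0.2, -0.5, 0.4]
gripper_width: 0.2
```

Emit:
servo_tool:
  rows:
    - [0, -0.38, 0, 0.32, 0, 0, 0]
    - [0, -0.38, 0, 0.32, 0, 0, 0]
    - [0, -0.38, 0, 0.32, 0, 0, 0]
    - [0, -0.38, 0, 0.32, 0, 0, 0]
    - [0, -0.38, 0, 0.32, 0, 0, 0]
    - [0, -0.38, 0, 0.32, 0, 0, 0]
    - [0, -0.38, 0, 0.32, 0, 0, 0]

```text
clock: 20.55
position: [463.4, -422.3, 69.6]
ee_rot: [-0.545, 0.765, 0.198, 0.28]
contact_force: [-1.3, -3.0, 1.4]
gripper_width: -0.1
```

```bash
python3 go.py -135 0 66 40; python3 film.py 33
```

```text
clock 20.55 stand pos [-214.    -1.5   69.6] w -0.1 F [-3.2  0.2  1.4]
shift cm [-5.81  0.17  5.37] turn deg [-0.18  0.15 -0.06] j [-0.8   0.75  0.24 -0.62 -1.45  0.66] clear [249, 293, 579, 449, 130, 137, 424, 474]
scene 356.1 208.0 stand xy [-86.  -2.] major ang 177.0 aspect 0.73 area 35.0
top 365.0 224.6 stand xy [-85.3   1.5] major ang 169.0 aspect 0.86 area 47.5
```

Emit:
servo_tool:
  rows:
    - [0, 0.2, 0.1, 0.25, 0, 0, 0]
    - [0, 0.12, 0.05, 0.15, 0, 0, 0]
    - [0, -0.45, 0, 0.42, 0, 0, 0]
    - [0, -0.52, 0, 0.48, 0, 0, 0]
    - [0, -0.52, 0, 0.48, 0, 0, 0]
    - [0, -0.52, 0, 0.48, 0, 0, 0]
    - [0, -0.52, 0, 0.48, 0, 0, 0]

```text
clock: 21.35
position: [473.4, -388.3, 62.6]
ee_rot: [-0.545, 0.765, 0.199, 0.28]
contact_force: [-1.8, -1.5, 0.5]
gripper_width: 0.0
```

```bash
python3 go.py -135 0 65 40; python3 film.py 33
```

```text
clock 21.35 stand pos [-178.6    0.2   62.6] w 0.0 F [-2.   1.2  0.5]
shift cm [-3.49 -0.01  2.63] turn deg [-0.12  0.2  -0.08] j [-0.75  0.73  0.18 -0.64 -1.4   0.66] clear [239, 275, 550, 420, 120, 122, 403, 453]Traceback (most recent call last):
  File "film.py", line 9, in <module>
    c=max(cs,key=cv2.contourArea);M=cv2.moments(c);u,v=M["m10"]/M["m00"],M["m01"]/M["m00"]
                                                       ~~~~~~~~^~~~~~~~~
ZeroDivisionError: float division by zero
```

Emit:
servo_tool:
  rows:
    - [0, -0.58, 0, 0.44, 0, 0, 0]
    - [0, -0.58, 0, 0.44, 0, 0, 0]
    - [0, -0.58, 0, 0.46, 0, 0, 0]
    - [0, -0.58, 0, 0.46, 0, 0, 0]
    - [0, -0.5, 0, 0.42, 0, 0, 0]
    - [0, -0.4, 0, 0.34, 0, 0, 0]
    - [0, 0, 0, 0, 0, 0, 0]

```text
clock: 22.1
position: [487.1, -349.0, 64.0]
ee_rot: [-0.545, 0.765, 0.199, 0.281]
contact_force: [-0.8, 0.2, -0.2]
gripper_width: 0.3
```

Emit:
servo_tool:
  rows:
    - [0, -0.23, 0, 0.19, 0, 0, 0]
    - [0, -0.15, 0, 0.13, 0, 0, 0]
    - [0, 0, 0, 0, 0, 0, 0]

```text
clock: 22.4
position: [488.4, -345.4, 63.9]
ee_rot: [-0.544, 0.765, 0.199, 0.28]
contact_force: [-0.0, -0.3, 0.0]
gripper_width: -0.0
```

```bash
python3 go.py -130 0 65 40; cat > bar.py <<'E'
from h import *
from plan import O,X,Y
for n,r in(("scene",(340,165,415,210)),("top",(360,205,435,260))):
  g=get_image(n)
  for c,s in blobs(g,(100,140,60),(125,255,255),r):d=cast(g,*c,68)-O;print(n,c,s,np.round([d@X,d@Y],1))
E
python3 bar.py
```

```text
clock 22.4 stand pos [-133.1   -0.    63.9] w -0.0 F [-0.3 -0.1  0. ]
shift cm [-0.31  0.    0.12] turn deg [-0.14  0.22 -0.08] j [-0.7   0.69  0.12 -0.67 -1.35  0.63] clear [224, 249, 513, 385, 111, 101, 373, 420]
scene [367.1, 192.5] [357, 185, 21, 16, 113] [-111.9    3.5]
top [378.0, 227.2] [373, 214, 11, 27, 125] [-113.     1.5]
```

Emit:
servo_tool:
  rows:
    - [0, -0.15, 0, 0.13, 0, 0, 0]
    - [0, -0.15, 0, 0.13, 0, 0, 0]
    - [0, -0.15, 0, 0.13, 0, 0, 0]
    - [0, 0, 0, 0, 0, 0, 0]

```text
clock: 22.9
position: [490.0, -341.0, 63.7]
ee_rot: [-0.545, 0.765, 0.198, 0.28]
contact_force: [-3.5, -4.8, 1.5]
gripper_width: -0.3
```

Emit:
servo_tool:
  rows:
    - [0, -0.12, 0, 0.1, 0, 0, 0]
    - [0, -0.12, 0, 0.1, 0, 0, 0]
    - [0, 0, 0, 0, 0, 0, 0]

```text
clock: 23.2
position: [490.1, -340.8, 63.8]
ee_rot: [-0.545, 0.766, 0.196, 0.278]
contact_force: [-6.1, -11.0, 2.0]
gripper_width: 0.0
```

```bash
python3 go.py -130 0 65 40; python3 bar.py
```

```text
clock 23.2 stand pos [-128.2   -0.2   63.8] w 0.0 F [-12.3   2.2   2. ]
shift cm [ 0.06  0.02 -0.21] turn deg [-0.24 -0.21 -0.05] j [-0.69  0.69  0.11 -0.67 -1.33  0.63] clear [222, 245, 507, 381, 111, 98, 367, 415]
scene [365.7, 193.2] [356, 186, 20, 16, 112] [-107.7    3.7]
top [376.2, 226.8] [371, 214, 12, 27, 129] [-108.8    1.9]
```

Emit:
servo_tool:
  rows:
    - [0, 0.8, 0, -0.6, 0, 0, 0]
    - [0, 1.5, 0, -1.3, 0, 0, 0]
    - [0.45, -1.5, 0.5, -1.7, 0, -2, 0]
    - [0.45, -2, 1, -2.3, 0, -2, 0]
    - [0.45, -2, 1, -2.3, 0, -2, 0]
    - [0.45, 0, 0, 0, 0, -4, 0]
    - [0.45, 0, 0, 0, 0, -4, 0]
    - [0.45, 0, 0, 0, 0, -4, 0]
    - [0.45, 0, 0, 0, 0, 0, 0]

```text
clock: 24.2
position: [456.2, -359.8, 144.6]
ee_rot: [-0.505, 0.712, 0.283, 0.397]
contact_force: [-0.7, 0.7, -0.9]
gripper_width: 38.7
```

```bash
python3 go.py -56 95 132 60; python3 bar.py; python3 - <<'E'
from h import *
from plan import O,X,Y
g=get_image("scene")
for c,s in blobs(g,(0,130,60),(8,255,255),(335,205,375,250)):d=cast(g,*c,95)-O;print(c,s,np.round([d@X,d@Y],1))
E
```

```text
clock 24.2 stand pos [-157.2   25.7  144.6] w 38.7 F [ 0.4  0.9 -0.9]
shift cm [-4.2   6.98  9.26] turn deg [-0.18 -1.62 -0.29] j [-0.85  0.71  0.25 -0.85 -1.71  0.66] clear [261, 302, 590, 387, 154, 160, 421, 420]
scene [365.1, 192.8] [356, 186, 20, 15, 100] [-107.6    1.7]
top [376.1, 226.7] [371, 214, 12, 27, 121] [-108.5    1.8]
[353.6, 225.9] [350, 217, 8, 18, 97] [  6.1 101.3]
```

Emit:
servo_tool:
  rows:
    - [0.45, -0.9, 1.5, 1.9, 0, -0.8, 0]
    - [0.45, -0.9, 1.5, 1.9, 0, -0.8, -0.3]
    - [0.45, -0.8, 1.4, 1.9, 0, 0, 0]
    - [0.45, -0.8, 1.4, 1.8, 0, 0, 0]
    - [0.45, -0.8, 1.2, 1.7, 0, 0, 0]
    - [0.45, 0, 0, 0, 0, 0, 0]

```text
clock: 24.95
position: [423.4, -238.1, 136.8]
ee_rot: [-0.505, 0.704, 0.288, 0.407]
contact_force: [0.7, -0.9, -0.1]
gripper_width: 38.4
```

```bash
python3 go.py 1 95 100 60
```

```text
clock 24.95 stand pos [-52.8  96.3 136.8] w 38.4 F [-0.6 -0.9 -0.1]
shift cm [ 0.48 -0.13  6.5 ] turn deg [-0.03 -0.18  0.34] j [-0.77  0.58 -0.06 -0.9  -1.57  0.76] clear [243, 254, 476, 261, 167, 127, 325, 357]
```

Emit:
servo_tool:
  rows:
    - [0.45, 0.1, -0.03, 1.3, 0, 0, 0.2]
    - [0.45, 0.1, -0.03, 1.3, 0, 0, 0.1]
    - [0.45, 0.1, -0.03, 1.3, 0, 0, 0]
    - [0.45, 0.1, -0.04, 1.3, 0, 0, 0]
    - [0.45, 0.08, 0, 1.2, 0, 0, 0]
    - [0.45, 0, 0, 0, 0, 0, 0]

```text
clock: 25.55
position: [442.5, -189.6, 98.3]
ee_rot: [-0.502, 0.706, 0.29, 0.406]
contact_force: [-0.2, -0.1, -0.6]
gripper_width: 38.6
```

```bash
python3 go.py 1 95 100 60; python3 - <<'E'
from h import *
g=get_image("scene");print(blobs(g,(0,130,40),(8,255,255),(335,205,375,250)))
E
```

```text
clock 25.55 stand pos [-0.8 94.1 98.3] w 38.6 F [-0.1  0.1 -0.6]
shift cm [-0.24  0.09  0.07] turn deg [-0.02 -0.12 -0.14] j [-0.7   0.61 -0.13 -0.95 -1.46  0.8 ] clear [225, 236, 433, 224, 141, 95, 321, 365]
[([353.5, 225.4], [350, 217, 9, 19, 108])]
```

Emit:
servo_tool:
  rows:
    - [0.35, -0.2, 0.09, 0.05, 0, 0, 0]
    - [0.25, 0, 0, 0, 0, 0, 0]
    - [0, 0, 0, 0, 0, 0, 0]
    - [0, 0, 0, 0, 0, 0, 0]
    - [0, 0, 0, 0, 0, 0, 0]
    - [0, 0, 0, 0, 0, 0, 0]

```text
clock: 26.2
position: [441.8, -190.0, 101.4]
ee_rot: [-0.503, 0.706, 0.289, 0.406]
contact_force: [-4.1, -2.6, 4.8]
gripper_width: 13.8
```

```bash
python3 go.py 0 115 100 60; python3 - <<'E'
from h import *
g=get_image("scene");print(blobs(g,(0,130,40),(8,255,255),(335,205,375,250)))
E
```

```text
clock 26.2 stand pos [ -1.4  94.6 101.4] w 13.8 F [-3.8  3.   4.8]
shift cm [0.05 2.04 0.18] turn deg [-0.14 -0.2  -0.01] j [-0.7   0.61 -0.13 -0.95 -1.46  0.8 ] clear [225, 235, 433, 224, 143, 96, 318, 362]
[([351.4, 218.8], [350, 216, 5, 8, 22]), ([352.8, 231.2], [350, 226, 8, 10, 43])]
```

Emit:
servo_tool:
  rows:
    - [0, 0, 0.3, 0, 0, 0, 0]
    - [0, 0, 0.4, 0, 0, 0, 0]
    - [0, 0, 0.4, 0, 0, 0, 0]
    - [0, 0, 0.4, 0, 0, 0, 0]
    - [0, 0, 0.4, 0, 0, 0, 0]
    - [0, 0, 0.1, 0, 0, 0, 0]
    - [0, 0, 0, 0, 0, 0, 0]
    - [0, 0, 0, 0, 0, 0, 0]

```text
clock: 27.05
position: [427.2, -185.0, 101.3]
ee_rot: [-0.503, 0.707, 0.284, 0.408]
contact_force: [6.4, -5.1, 3.7]
gripper_width: 13.5
```

```bash
python3 go.py 0 115 100 60; python3 - <<'E'
from h import *
from plan import O,X,Y
g=get_image("scene");b=get_image("top")
for c,s in blobs(g,(0,130,40),(8,255,255),(335,205,380,255)):print(c,s)
A=cv2.resize(g["image"][205:255,335:390],None,fx=7.2,fy=7.2,interpolation=2)[:,:,::-1]
B=cv2.resize(b["image"][228:278,295:350],None,fx=7.2,fy=7.2,interpolation=2)[:,:,::-1]
cv2.imwrite("pics/e10.png",np.clip(np.hstack([A,B])*1.2,0,255).astype(np.uint8))
# black carriage block extent along Y: project expected carriage points
for y in(95,115,135):print(y,[np.round(proj(q,O+y*Y+109*np.array([0,0,1])),1).tolist() for q in(g,b)],[np.round(proj(q,O+y*Y+88*np.array([0,0,1])),1).tolist() for q in(g,b)])
E
```

```text
clock 27.05 stand pos [ -1.4 110.  101.3] w 13.5 F [-2.8 -7.7  3.7]
shift cm [0.04 0.5  0.18] turn deg [-0.65 -0.38  0.2 ] j [-0.71  0.59 -0.16 -0.95 -1.45  0.83] clear [228, 237, 426, 213, 152, 99, 310, 358]
[356.5, 222.9] [354, 221, 6, 6, 21]
[358.0, 235.0] [355, 230, 8, 10, 46]
95 [[354.2, 217.3], [319.1, 249.9]] [[353.9, 225.8], [319.2, 250.0]]
115 [[360.9, 222.6], [316.3, 258.5]] [[360.6, 231.2], [316.5, 258.4]]
135 [[367.9, 228.1], [313.4, 267.2]] [[367.4, 236.8], [313.7, 266.9]]
```

View pics/e10.png

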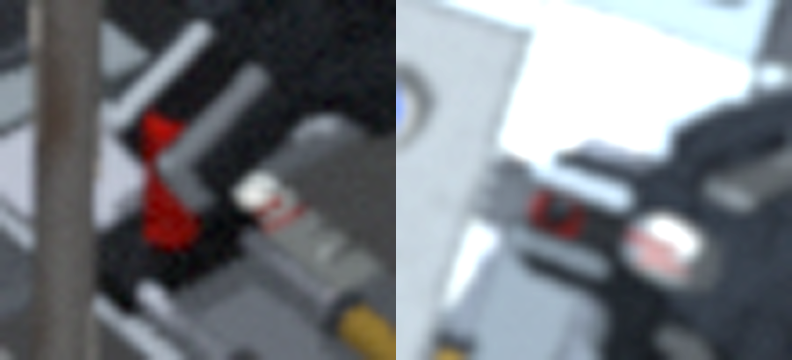

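Emit:
servo_tool:
  rows:
    - [0, 0, 0.2, 0, 0, 0, 0]
    - [0, 0, 0.2, 0, 0, 0, 0]
    - [0, 0, 0.15, 0, 0, 0, 0]
    - [0, 0, 0, 0, 0, 0, 0]
    - [0, 0, 0, 0, 0, 0, 0]

```text
clock: 27.65
position: [422.6, -183.4, 101.3]
ee_rot: [-0.503, 0.707, 0.283, 0.408]
contact_force: [7.3, -4.6, 4.1]
gripper_width: 13.7
```

```bash
python3 go.py 0 114.6 100 60; cat > red.py <<'E'
from h import *
from plan import O,X,Y
from scipy.ndimage import map_coordinates as mc
np.set_printoptions(linewidth=220)
b0=cv2.imread("pics/top0.png")[:,:,::-1]
for nm,old in(("top","pics/top0.png"),("scene","pics/scene0.png")):
  g=get_image(nm)
  for tag,im in(("before",cv2.imread(old)[:,:,::-1]),("now",g["image"])):
    im=im.astype(float);rd=im[:,:,0]-(im[:,:,1]+im[:,:,2])/2
    print(nm,tag,"y from 84 step 2:")
    for x in(-34,-30,-26,-22):
      P=np.array([proj(g,O+x*X+y*Y+np.array([0,0,76])) for y in range(84,132,2)])
      print(x,np.round(mc(rd,[P[:,1],P[:,0]],order=1)).astype(int))
E
python3 red.py
```

```text
clock 27.65 stand pos [ -1.4 114.9 101.3] w 13.7 F [-2.  -8.4  4.1]
shift cm [ 0.04 -0.03  0.19] turn deg [-0.71 -0.4   0.22] j [-0.71  0.59 -0.18 -0.95 -1.45  0.83] clear [229, 237, 424, 210, 155, 99, 308, 356]
top before y from 84 step 2:
-34 [-9 -6 -3 -2  2 11 22 18  5  0 -2 -2 -2 -2  4 17 24 18  4 -2 -2 -2 -2 -2]
-30 [-10  -8  -6  -5  -1  12  27  23   5  -4  -5  -4  -4  -4  -1   5  13   8   1  -3  -5  -4  -4  -4]
-26 [-12 -13 -13 -13  -8   6  22  15  -5 -16 -16 -13 -10  -9  -9  -8  -7  -7  -9  -9  -9  -9  -9  -9]
-22 [-13 -16 -16 -15 -12  -7  -3  -6 -12 -14 -15 -16 -18 -18 -14 -12 -12 -14 -17 -18 -16 -15 -13 -12]
top now y from 84 step 2:
-34 [-12 -12 -12 -11 -12 -12 -11 -11 -12 -13 -13 -13 -15 -17 -10   9  19  10 -12 -20 -18 -14 -10  -8]
-30 [-13 -12 -13 -12 -12 -12 -12 -12 -12 -12 -12 -12 -13 -15  -9   6  23   8  -9 -18 -17 -11  -8  -6]
-26 [-25 -23 -20 -16 -14 -13 -12 -11 -12 -12 -12 -12 -13 -14 -10   4  13   7 -11 -16 -14  -9  -7  -7]
-22 [-17 -19 -19 -20 -17 -15 -13 -12 -12 -13 -15 -16 -14 -11  -6   1   5   1  -5  -9  -9  -9 -11 -10]
scene before y from 84 step 2:
-34 [ -5  -4  -6  -7  -8 -10 -12 -12 -12 -11 -12 -12 -12 -11  -8  -5  -4  -2  -3  -4  -3  -1   0  -2]
-30 [-12 -11 -10 -10 -12 -12 -11  -7  -4  -2  -2   1  -2  -3  -1  -1   0   0   0   1   7  24  25  13]
-26 [-14 -14 -14 -13 -13 -13 -12  -7  -1   3  15  30  28   6   1   0   0   1   1   1   4  21  37  24]
-22 [-13 -14 -14 -14 -13 -13 -12  -7  -2   3  16  34  30  10   2   0   0   1   1   1   3  19  42  27]
scene now y from 84 step 2:
-34 [ 0 -3 -8 -9 -9 -8 -7 -7 -7 -5 -3 -4 -4 -6 -6 -4 -4 -4 -3 -2  0  0  1 -1]
-30 [  3   4   0  -9 -10  -9  -7  -7  -5  -5  -3  -3  -4  -3  -3  -6  -5  -5  -6  -4   2  16  17   7]
-26 [ 47  52  30   5  -8 -10  -9  -8  -5  -4  -6  -4  -4  -3  -4  -6  -7  -4  -3  -3   6  31  39  15]
-22 [107 102  78  34   4  -9 -10  -9  -6  -7  -5  -4  -4  -3  -4  -3  -5  -5  -4  -1  11  35  47  19]
```

Emit:
servo_tool:
  rows:
    - [0, 0, 0, 0, 0, 0, 0]
    - [0, 0, 0, 0, 0, 0, 0]
    - [0, 0, 0, 0, 0, 0, 0]
    - [0, 0, 0, 0, 0, 0, 0]
    - [0, 0, 0, 0, 0, 0, 0]

```text
clock: 28.25
position: [422.6, -183.4, 101.3]
ee_rot: [-0.503, 0.707, 0.283, 0.408]
contact_force: [7.3, -4.6, 2.4]
gripper_width: 14.1
```

```bash
python3 go.py 0 114.6 100 60; python3 bar.py; python3 red.py | sed -n 7,10p; python3 -c "
from bench import *
job_done();print(read_state()['clock'])"
```

```text
clock 28.25 stand pos [ -1.4 114.9 101.3] w 14.1 F [-2.  -8.4  2.4]
shift cm [ 0.04 -0.03  0.19] turn deg [-0.71 -0.4   0.22] j [-0.71  0.59 -0.18 -0.95 -1.45  0.83] clear [229, 237, 424, 210, 155, 99, 308, 357]
scene [359.3, 188.7] [356, 186, 8, 7, 36] [-107.6  -18.6]
top [376.1, 226.7] [371, 214, 12, 27, 127] [-108.5    1.8]
-34 [-12 -12 -11 -12 -12 -12 -12 -12 -12 -12 -12 -13 -15 -17  -9   9  19   9 -12 -20 -17 -13  -9  -7]
-30 [-13 -13 -13 -12 -13 -12 -12 -12 -12 -11 -12 -12 -14 -15 -10   7  23   9  -9 -18 -17 -12  -8  -7]
-26 [-25 -23 -20 -16 -14 -13 -12 -11 -11 -11 -12 -12 -13 -15 -10   4  14   8 -10 -17 -14 -10  -7  -7]
-22 [-17 -19 -19 -21 -18 -15 -13 -12 -11 -13 -15 -16 -15 -11  -5   1   5   1  -5  -9  -9  -8 -10 -10]
the job is handed in; nothing more can be done
the job is handed in; nothing more can be done
```

I handed the job in at about 28 s. The dish is in the nest, the tray is home under the lamp, and the gripper is holding the shutter knob at half travel.

**What I did**
- I set the dish flat in the tray's nest and let go of it.
- I pushed the tray in until it stopped, with about 12 N against the end stop.
- I then gripped the red knob and pulled it to the half-open mark.

**Last checks**
- **Shutter:** The knob moved 20.3 mm. The pull force along the stand was 8.4 N, which matches the half-open value. In the top view the pointer and the long red mark merge into one line. The scene view agreed to about 1 mm. The readings held steady over the last 0.6 s.
- **Tray:** The blue bar was at the same home position after the knob was pulled, in the top view. The last scene reading of the bar was partly hidden by the gripper, so I did not use it.
- **Dish:** It looked level between the steel arcs after release. Once the tray was home it was hidden under the lamp head, so I could not check it again.

**What went wrong or went unchecked**
- The first grips on the dish were poor. On the first lift it sagged by roughly 10° about 35 mm above the bench, so for that moment it was not level. I set it back down and gripped it again; after that it stayed level by the camera measurements.
- I had no contact with the rod or its clamp.
- I did not touch the vial, dropper bottle or timer, but I made no final check of their positions.

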